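Sort the finds into the type tray

TASK

Three of the loose clay pieces on the sorting table are finds: the ring loom weight, the C-shaped jug handle and the notched net sinker. Put each into the bay of the wooden tray that holds the reference piece of its own kind, flat on the bay's floor in front of the plaque, setting it down gently rather than dropping it. Leave the plain disc, the L-shaped tile corner and the plain oblong, which are not finds, where they lie.

Things in the scene. Friction and masses are not known exactly. Their poses are not given: they have to be found in the camera images.
- ring_weight: Fired brown clay, all six loose pieces and the three reference pieces of the same colour. Loose ring-shaped loom weight: outer diameter 56, hole 22 right through (the only loose ring), 26 mm high, lying flat on the table. Origin: centre of the underside, z up. About 90 g. Any yaw fits a grasp across its outside (56 mm).
- jug_handle: Loose broken jug handle, brown clay, a C seen from above, lying flat, 22 mm high, 80 g. Origin: underside of its crown's middle; the crown is a straight bar 34 mm long (own y), 16 wide (own x, -8 to +8 mm). Two legs bend back and end about 51 mm behind the origin (own -x), 60 mm apart; overall 59 (x) by 92 (y). Best gripped at the origin, fingers closing along own x.
- net_sinker: Loose clay net sinker, an oblong with a notch in each long side (like a dumbbell or bow tie seen from above), lying flat: 84 (own x) by 46 (own y) by 24 mm high; its waist is 32 mm long and 26 mm wide. Origin: centre of the underside. Best gripped at the waist, fingers closing along own y. About 110 g.
- plain_disc: Look-alike, to be left: solid clay disc WITHOUT a hole, diameter 56, 26 mm high, loose on the table. Origin: centre of the underside.
- tile_corner: Look-alike, to be left: L-shaped corner of a clay tile, two straight bars 16 mm wide at a right angle, each about 76 mm long overall, 22 mm high, loose on the table. The bars run along own x and own y from the corner at own (-24, -24) mm. Origin on the underside, in the middle of the L.
- plain_oblong: Look-alike, to be left: oblong clay piece WITHOUT notches, 84 (own x) by 46 (own y) by 24 mm high, loose on the table. Origin: centre of the underside.
- tray: Weathered grey wooden finds tray, fixed on the table: 196 (own x) by 380 (own y) by 35 mm high; walls, floor and the equally high dividers 8 mm thick. Two dividers make three equal bays side by side along own y, each 116 (y) by 180 mm (x) inside, centred at own y = -124, 0, +124 mm. Origin: centre of the underside. Own +x points away from the robot, within a small yaw.
- ref_ring: Reference ring like the ring weight, fixed on a pale plywood plaque 56 (own x) by 104 (own y) by 6 mm at the far end of one bay, 32 mm high in all. Origin: centre of the plaque's underside, on the bay's floor and middle line; axes as the tray's. The bay's empty part, 116 (y) by 120 mm (x), is centred 88 mm in front of it (own -x).
- ref_handle: Reference piece: a C-shaped handle like the jug handle, fixed on the same kind of plaque in another bay (28 mm high in all). Origin, axes and the empty part of its bay as for ref_ring.
- ref_sinker: Reference piece: a notched oblong like the net sinker (long side along own y), fixed on the same kind of plaque in the remaining bay (30 mm high in all). Origin, axes and the empty part of its bay as for ref_ring. Which reference piece is in which bay changes from start to start.
Not all that is in view belongs to the job. What is shaped like the jug_handle but pink or yellow is not meant.

How it is judged:
By the outcome, as a careful person would: the job done as asked, in the order asked, and still so for the second after the job is handed in, with the robot touching nothing.
It also fails if it takes over 80 s, if anything falls off the work surface, if the arm or the gripper's body presses on something with over 40 N, if the wrist force passes 120 N, or if a joint passes its speed limit or range.

ROBOT

A 6-joint arm with a two-finger parallel gripper is mounted at the origin on the work surface. World frame = base frame: x ahead of the robot, y to its left, z up, the work surface at z = 0. Lengths are in m, angles in degrees, forces in N, time in s.
With the tool pointing down it reaches from about 0.4 to 0.825 m from the base axis. Payload 7 kg.
Tool frame: the origin (TCP) lies at the very end of the fingers, on their centre line; the grasp point (between the pads) lies 19 mm behind it; x points along the fingers, y is the direction in which the jaws open and shut, and the axes are right-handed (so a half turn about x gives the same grasp; the last joint's range is limited). The gripper opens to 88 mm and grips with 3 to 60 N. Pads are 19 mm wide; open, the fingers measure 130 mm over their backs; the gripper's body (78 mm by 193 mm) begins 47 mm behind the grasp point.
Start: joints at [-47.951, 20.546, 0.682, 0, -70.136, -16.507], TCP at [0.291, -0.609, 0.2] pointing down, gripper open.
Joint ranges: [-176.03, 176.03], [-82.01, 121.73], [-58.28, 71.71], [-173.87, 95.51], [-174.79, -0.11], [-173.66, 173.66]. Speed limits (degrees/s): [136.94, 136.94, 172.46, 180, 180, 180].

INTERFACE

Orientations are given as [roll, pitch, yaw] about the fixed x, y, z axes, in that order (R = Rz(yaw) Ry(pitch) Rx(roll)).
In Python, from plant import monitor, eyes, ticket gives the robot as it stands. The module is installed in compiled form; this text tells all that it offers.
- The arm moves only by the shell command python3 -m crank 'ROWS'. ROWS is JSON, a list of rows, each an object with "linear": the shift along the world's x, y, z in units of 60 mm (1.0 is 60 mm), a list of three; "rot": the turn, a rotation vector about the world's x, y, z in units of 5 degrees (1.0 is 5 degrees), a list of three; "hand": the opening, from 0 (shut) to 1 (fully open). In form: [{"linear": [tx, ty, tz], "rot": [ax, ay, az], "hand": hand}, ...]. A call has 1 to 20 rows; each row shifts and turns the pose as measured when the row begins; what a row does not reach is not made up. A row lasts 1/8 s, in which the tool goes at most 62.5 mm and 10.7 degrees, less where a joint would pass 70% of its speed; a pose out of reach is approached as far as the arm can. A call is refused whole if a number of a shift passes 1 or a number of a turn 1, either way. A call with a gripper value outside its range is refused whole. The fingers move at their own pace and stop on an object; the grip force is fixed at half the most. Time passes only in rows, so rows that do not move let the fingers close. It gives the time, the measured TCP pose, the force and the opening at its end, in the units of the state.
- monitor.get_obs(): the state, without advancing time (a new reading comes with each control period).
- eyes.snapshot(name): name is "side" or "top"; returns a dict with "image" (420x560x3 uint8, red, green, blue), "depth" (420x560 float32, m along the optical axis (not along the pixel's ray), 0 where there is no reading), "K" (3x3 intrinsics, pixels), "camera_from_world" (4x4, takes a point from world to camera coordinates). Camera axes: x right, y up, looking along -z (the intrinsics and any distortion apply to the point x, -y, -z); pixel columns grow to the right and rows downward; lengths in m; the calibration is good to about 2 mm. A picture is of the moment at which its call begins.
- ticket.close_job(): hands the job in, once; it reports no verdict.
The state is a dict: "clock": time; "joint_pos": joint angles; "qvel": joint speeds; "tau": joint torques, N m; "tool_pos": TCP position; "orientation": TCP orientation; "force": force on the tool from outside, world axes, zero at the start; "moment": the same for the moment, N m; "opening": finger opening in m.
Only numpy, scipy, OpenCV 4.12 (cv2) and the standard library are available. Lean on these libraries where they do the work, as an engineer would, in place of code of your own. Each camera call takes 0.05 s, during which the arm holds its last target.

## Working session

There is one attempt and no reset: what is moved stays moved. The work goes in short steps, Python scripts to look and compute and a shell command to move; the robot and the scene stay as the last step left them, time stands still between calls to the robot, and variables do not carry over. Pictures are saved under pics/ and viewed, and the job is handed in when it is done.

```bash
mkdir -p pics; cat > h.py <<'E'
import numpy as np, cv2
from plant import monitor, eyes, ticket
def snap(n,f=None):
    s=eyes.snapshot(n)
    if f: cv2.imwrite('pics/'+f,s['image'][:,:,::-1])
    return s
def pts(s):
    d=s['depth'];K=s['K'];v,u=np.mgrid[:d.shape[0],:d.shape[1]]
    x=(u-K[0,2])/K[0,0]*d;y=(v-K[1,2])/K[1,1]*d
    P=np.stack([x,-y,-d,np.ones_like(d)],-1)
    return (P@np.linalg.inv(s['camera_from_world']).T)[...,:3]
def ray(s,u,v,z):
    K=s['K'];W=np.linalg.inv(s['camera_from_world'])
    r=W[:3,:3]@np.array([(u-K[0,2])/K[0,0],-(v-K[1,2])/K[1,1],-1]);o=W[:3,3]
    return o+r*(z-o[2])/r[2]
E
python3 - <<'E'
from h import *
for n in('top','side'):
    s=snap(n,n+'0.png');print(s['K'],s['camera_from_world'].round(4),[k for k in s])
print(monitor.get_obs())
E
```

```text
[[473.36112455   0.         278.12338247]
 [  0.         473.36112455 203.74544779]
 [  0.           0.           1.        ]] [[ 0.0217 -0.9996  0.016  -0.07  ]
 [ 0.9969  0.0228  0.0748 -0.4906]
 [-0.0751  0.0143  0.9971 -1.3976]
 [ 0.      0.      0.      1.    ]] ['image', 'depth', 'K', 'camera_from_world']
[[385.04175335   0.         276.82612394]
 [  0.         385.04175335 214.77453841]
 [  0.           0.           1.        ]] [[-0.9816 -0.1905  0.0099  0.4666]
 [ 0.1474 -0.7246  0.6732 -0.1472]
 [-0.1211  0.6623  0.7394 -1.1193]
 [ 0.      0.      0.      1.    ]] ['image', 'depth', 'K', 'camera_from_world']
{'clock': 0.1, 'joint_pos': array([-4.79534778e+01,  2.05866897e+01,  6.39251004e-01, -1.55377547e-02,
       -7.01360522e+01, -1.65060273e+01]), 'qvel': array([-0.00142456, -0.12907338,  0.14663024, -0.03410402, -0.04321398,
        0.01925291]), 'tau': array([-2.49809134e-03, -5.84161270e+01,  2.93755549e+01,  7.01563999e+00,
        1.02069491e-02, -6.63121159e-05]), 'tool_pos': array([ 0.29077346, -0.60863806,  0.1989323 ]), 'orientation': array([ 96.58339567,  89.9152406 , 122.11860039]), 'force': array([ 0.60324574, -0.61923996, -0.27497282]), 'moment': array([ 0.02674781,  0.01708972, -0.03607294]), 'opening': 0.08784342852070849}
```

View pics/top0.png

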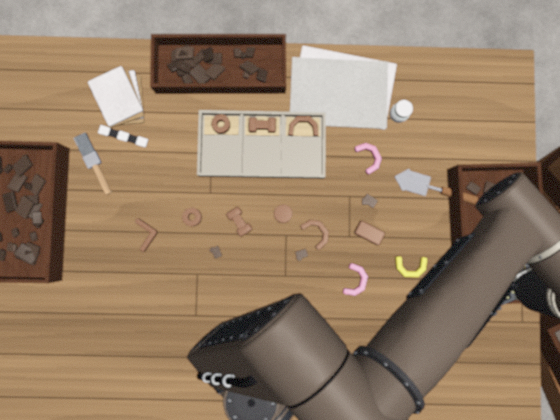

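View pics/side0.png

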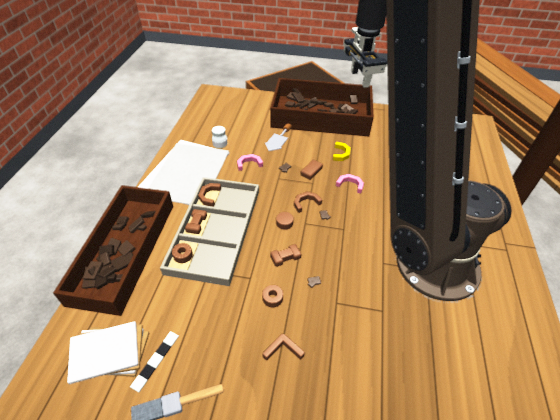

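The top view shows the L at (146,234), ring at (192,216), sinker at (239,221), disc at (283,213), handle at (316,235) and oblong at (370,232). The tray runs from (197,110) to (326,178), with reference bays ring, sinker, handle from left to right. The side view agrees. Next I'll measure the poses.

```bash
cat > m.py <<'E'
from h import *
def look(n,f,roi=None):
    s=snap(n);im=s['image'];hsv=cv2.cvtColor(im,cv2.COLOR_RGB2HSV)
    P=pts(s)
    return s,im,hsv,P
E
python3 - <<'E'
from m import *
for n,pix in(('top',dict(ring=(184,216),sink=(239,222),disc=(283,213),hand=(326,232),obl=(370,232),wood=(200,260),tray=(220,160))),('side',dict(ring=(266,300),sink=(286,255),disc=(285,219),hand=(302,199),obl=(312,168),wood=(330,330)))):
    s,im,hsv,P=look(n,0)
    for k,(u,v) in pix.items(): print(n,k,im[v,u],hsv[v,u],P[v,u].round(4))
    d=dict(top=(slice(95,260),slice(120,400)),side=(slice(140,370),slice(150,370)))[n]
    c=cv2.resize(im[d],None,fx=2.8 if n=='top' else 2.6,fy=2.8 if n=='top' else 2.6,interpolation=cv2.INTER_CUBIC)
    cv2.imwrite(f'pics/{n}1.png',c[:,:,::-1])
E
```

```text
top ring [171 131 106] [ 12  97 171] [0.4488 0.2193 0.0244]
top sink [174 136 112] [ 12  91 174] [0.4346 0.0559 0.0254]
top disc [180 142 117] [ 12  89 180] [ 0.4642 -0.0741  0.0258]
top hand [188 151 129] [ 11  80 188] [ 0.4107 -0.2032  0.0234]
top obl [191 155 133] [ 11  77 191] [ 0.4135 -0.334   0.0257]
top wood [161 130  95] [ 16 105 161] [0.3192 0.1706 0.0036]
top tray [202 197 186] [ 21  20 202] [0.6217 0.1197 0.0082]
side ring [211 152 110] [ 12 122 211] [0.4614 0.222  0.0245]
side sink [236 182 136] [ 14 108 236] [0.4353 0.0696 0.0265]
side disc [222 155 111] [ 12 128 222] [ 0.4621 -0.0635  0.0296]
side hand [64 40 28] [ 10 143  64] [ 0.4252 -0.1826  0.0072]
side obl [207 140  94] [ 12 139 207] [ 0.4118 -0.3279  0.0226]
side wood [200 144  80] [ 16 153 200] [0.2867 0.2607 0.0004]
```

View pics/top1.png

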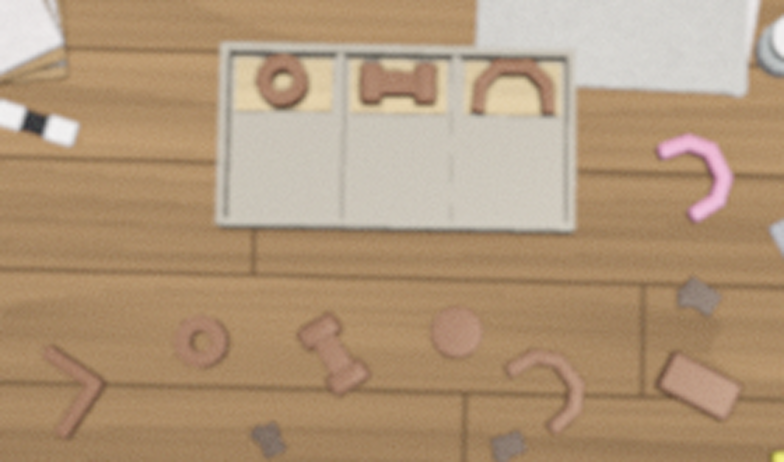

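View pics/side1.png

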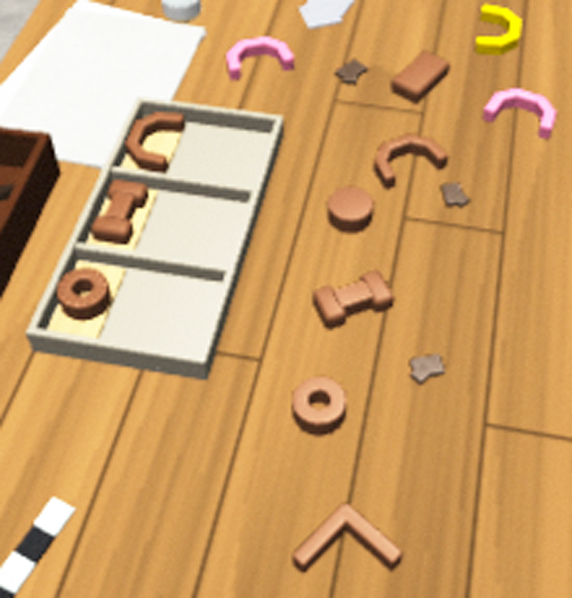

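```bash
cat >> m.py <<'E'
def blobs(s,rng=(0.3,0.56,-0.45,0.4),zlo=.012,zhi=.04,amin=60):
    P=pts(s);x,y,z=P[...,0],P[...,1],P[...,2]
    m=(s['depth']>0)&(x>rng[0])&(x<rng[1])&(y>rng[2])&(y<rng[3])&(z>zlo)&(z<zhi)
    n,l,st,c=cv2.connectedComponentsWithStats(m.astype(np.uint8),connectivity=8)
    return P,[(l==i) for i in range(1,n) if st[i,4]>amin]
E
python3 - <<'E'
from m import *
for n in('top','side'):
    s=snap(n);P,B=blobs(s)
    for b in B:
        q=P[b];xy=q[:,:2].astype(np.float32)
        r=cv2.minAreaRect(xy);c,rad=cv2.minEnclosingCircle(xy)
        vv,uu=np.where(b)
        print(n,'px',uu.mean().round(),vv.mean().round(),len(q),'mean',xy.mean(0).round(4),'rect',np.round(r[0],4),np.round(r[1],3),round(r[2],1),'circ',np.round(c,4),round(rad,3),'z',np.median(q[:,2]).round(4))
# tray
s=snap('top');P=pts(s);hsv=cv2.cvtColor(s['image'],cv2.COLOR_RGB2HSV)
z=P[...,2];m=(z>.026)&(z<.045)&(hsv[...,1]<60)&(P[...,0]>.5)&(P[...,0]<.85)&(abs(P[...,1])<.25+0)
m=m&(hsv[...,1]<45)
n,l,st,c=cv2.connectedComponentsWithStats(m.astype(np.uint8))
i=1+np.argmax(st[1:,4]);q=P[l==i][:,:2].astype(np.float32)
print('tray',st[i],cv2.minAreaRect(q),np.percentile(z[l==i],[10,50,90]))
m=(z>.0)&(z<.015)&(hsv[...,1]<45)&(P[...,0]>.55)&(P[...,0]<.72)&(P[...,1]>-.19)&(P[...,1]<.2)
print('floor z',np.percentile(z[m],[10,50,90]))
E
```

```text
top px 283.0 213.0 276 mean [ 0.4644 -0.074 ] rect [ 0.4644 -0.0741] [0.053 0.053] 28.5 circ [ 0.4647 -0.0742] 0.028 z 0.0259
top px 192.0 216.0 246 mean [0.4482 0.1964] rect [0.4492 0.1969] [0.054 0.054] 65.9 circ [0.4486 0.1976] 0.028 z 0.0254
top px 239.0 221.0 357 mean [0.438 0.056] rect [0.4383 0.0562] [0.084 0.045] 33.7 circ [0.4376 0.0572] 0.045 z 0.0233
top px 146.0 233.0 253 mean [0.3955 0.3291] rect [0.3916 0.3465] [0.073 0.074] 57.8 circ [0.3914 0.3467] 0.05 z 0.0212
top px 318.0 231.0 273 mean [ 0.4128 -0.1788] rect [ 0.411 -0.176] [0.09  0.059] 37.8 circ [ 0.4032 -0.1667] 0.047 z 0.0219
top px 370.0 232.0 436 mean [ 0.4126 -0.3334] rect [ 0.4129 -0.3342] [0.084 0.046] 64.2 circ [ 0.4128 -0.3343] 0.045 z 0.0233
top px 400.0 264.0 104 mean [ 0.3201 -0.4245] rect [ 0.3184 -0.4254] [0.055 0.026] 27.7 circ [ 0.3222 -0.4327] 0.028 z 0.0223
top px 356.0 267.0 69 mean [ 0.3089 -0.2943] rect [ 0.308  -0.2973] [0.044 0.015] 72.8 circ [ 0.309  -0.2976] 0.022 z 0.0232
side px 339.0 156.0 67 mean [ 0.3215 -0.4192] rect [ 0.3203 -0.4226] [0.053 0.027] 20.9 circ [ 0.3222 -0.4277] 0.028
[... 270 characters left out ...]
x 284.0 219.0 234 mean [ 0.4654 -0.0654] rect [ 0.4664 -0.0706] [0.05  0.058] 10.9 circ [ 0.467  -0.0713] 0.03 z 0.0272
side px 285.0 254.0 365 mean [0.4395 0.0648] rect [0.4396 0.0615] [0.084 0.047] 34.9 circ [0.4406 0.0601] 0.045 z 0.0249
side px 272.0 295.0 336 mean [0.4492 0.2043] rect [0.4494 0.2019] [0.053 0.055] 11.8 circ [0.4494 0.2014] 0.029 z 0.027
side px 283.0 346.0 399 mean [0.3959 0.336 ] rect [0.3919 0.3508] [0.072 0.074] 60.3 circ [0.3923 0.3509] 0.051 z 0.0233
tray [ 198  110  128   68 1396] ((0.6715047359466553, -0.005919784307479858), (0.19718806445598602, 0.3800155520439148), 0.4915083050727844) [0.0290018  0.0336109  0.03793322]
floor z [0.00413411 0.00794396 0.01172021]
```

```bash
python3 - <<'E'
from m import *
from scipy.spatial.transform import Rotation as R
for n in('top','side'):
    s=snap(n);P=pts(s);hsv=cv2.cvtColor(s['image'],cv2.COLOR_RGB2HSV);z=P[...,2]
    m=(z>.022)&(z<.05)&(P[...,0]>.5)&(P[...,0]<.8)&(abs(P[...,1])<.22)&(hsv[...,1]<60)
    n_,l,st,c=cv2.connectedComponentsWithStats(m.astype(np.uint8),connectivity=8)
    i=1+np.argmax(st[1:,4]);q=P[l==i][:,:2].astype(np.float32)
    print(n,cv2.minAreaRect(q))
    P,B=blobs(s)
    for b in B:
        xy=P[b][:,:2];C=np.cov(xy.T);w,V=np.linalg.eigh(C);print(xy.mean(0).round(3),np.degrees(np.arctan2(V[1],V[0])).round(1),np.sqrt(w).round(4))
print(R.from_euler('xyz',monitor.get_obs()['orientation'],degrees=True).as_matrix().round(3))
s=snap('side');m=s['image'];c=cv2.resize(m[170:290,150:270],None,fx=5,fy=5,interpolation=cv2.INTER_CUBIC);cv2.imwrite('pics/traysd.png',c[:,:,::-1])
s=snap('top')
# tray corner rays top at rim z .035 : outer corners read from crop top1 (crop px/2.8+offset)
for u,v in((220,43),(576,49),(575,230),(217,227)): print(ray(s,120+u/2.8,95+v/2.8,.035).round(4))
E
```

```text
top ((0.6721986532211304, -0.005769073963165283), (0.19826482236385345, 0.3813380300998688), 0.34110206365585327)
[ 0.464 -0.074] [-124.5  145.5] [0.0139 0.0141]
[0.448 0.196] [166.1  76.1] [0.0147 0.0153]
[0.438 0.056] [ -56.1 -146.1] [0.0118 0.0261]
[0.396 0.329] [ -77.3 -167.3] [0.0144 0.0274]
[ 0.413 -0.179] [ -52.3 -142.3] [0.0166 0.0294]
[ 0.413 -0.333] [154.3  64.3] [0.0132 0.0241]
[ 0.32  -0.425] [ -67.4 -157.4] [0.0059 0.0145]
[ 0.309 -0.294] [162.6  72.6] [0.0044 0.012 ]
side ((0.6732204556465149, -0.0028639882802963257), (0.19797338545322418, 0.38489285111427307), 0.6796664595603943)
[ 0.322 -0.418] [ -68.8 -158.8] [0.0066 0.0146]
[ 0.415 -0.324] [152.7  62.7] [0.0136 0.0253]
[ 0.413 -0.173] [ -50.7 -140.7] [0.017  0.0299]
[ 0.466 -0.065] [-175.6   94.4] [0.0141 0.0152]
[0.44  0.065] [ -57. -147.] [0.0121 0.0258]
[0.449 0.204] [-163.6  106.4] [0.0147 0.0157]
[0.396 0.336] [ -77.3 -167.3] [0.0143 0.0275]
[[-0.    -0.431  0.902]
 [ 0.     0.902  0.431]
 [-1.     0.    -0.   ]]
[0.7657 0.1854 0.035 ]
[ 0.7691 -0.196   0.035 ]
[ 0.5734 -0.1977  0.035 ]
[0.5675 0.1818 0.035 ]
```

View pics/traysd.png

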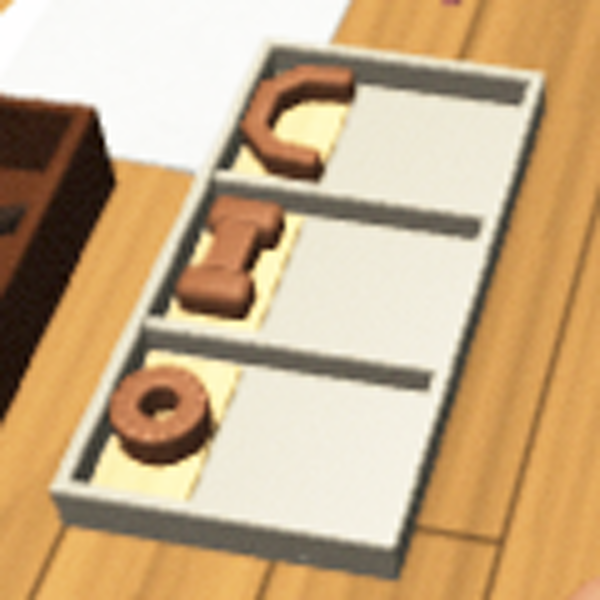

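Targets (mean of both views):

| Piece | Position (m) | Orientation | Bay centre (m) |
|---|---|---|---|
| ring | (.449, .199) | any | (.6445, .1195) |
| handle origin | (.426, -.190) | own x at about -52° | (.6465, -.1285) |
| sinker | (.439, .059) | long axis at 34° | (.6455, -.0047) |

The tray is at (.6715, -.0045). I'll take the ring first.

```bash
python3 -m crank '[{"linear":[0.5,0.9,-0.3],"rot":[0,0,1],"hand":1},{"linear":[0.5,0.9,-0.3],"rot":[0,0,1],"hand":1},{"linear":[0.5,0.9,0],"rot":[0,0,1],"hand":1},{"linear":[0.5,0.9,0],"rot":[0,0,1],"hand":1},{"linear":[0.3,1,0],"rot":[0,0,0],"hand":1},{"linear":[0.2,1,0],"rot":[0,0,0],"hand":1},{"linear":[0,1,0],"rot":[0,0,0],"hand":1},{"linear":[0,1,0],"rot":[0,0,0],"hand":1},{"linear":[0,1,0],"rot":[0,0,0],"hand":1},{"linear":[0,1,0],"rot":[0,0,0],"hand":1},{"linear":[0,1,0],"rot":[0,0,0],"hand":1},{"linear":[0,1,0],"rot":[0,0,0],"hand":1},{"linear":[0,0,0],"rot":[0,0,0],"hand":1}]'
cat > st.py <<'E'
from h import *
from scipy.spatial.transform import Rotation as R
o=monitor.get_obs();M=R.from_euler('xyz',o['orientation'],degrees=True).as_matrix()
print('t',round(o['clock'],2),'tcp',o['tool_pos'].round(4),'jaw',np.degrees(np.arctan2(M[1,1],M[0,1])).round(1),'down',M[:,0].round(3),'F',o['force'].round(1),'op',round(o['opening'],4),'q',o['joint_pos'].round(0))
E
python3 st.py
```

```text
clock: 2.17
tool_pos: [0.4416, 0.1035, 0.1657]
orientation: [-38.7, 89.5, 7.5]
force: [-0.6, 0.1, 0.1]
opening: 0.0877
t 2.17 tcp [0.4416 0.1035 0.1657] jaw 136.2 down [ 0.009  0.001 -1.   ] F [-0.6  0.1  0.1] op 0.0877 q [ 38.   0. -29.   0. -60. -82.]
```

```bash
python3 -m crank '[{"linear":[0.06,0.8,0],"rot":[0,0,0],"hand":1},{"linear":[0.06,0.79,-0.3],"rot":[0,0,0],"hand":1},{"linear":[0,0,-0.8],"rot":[0,0,0],"hand":1},{"linear":[0,0,-0.7],"rot":[0,0,0],"hand":1},{"linear":[0,0,0],"rot":[0,0,0],"hand":1}]'; python3 st.py; python3 - <<'E'
from h import *
for n in('top','side'):
    s=snap(n);c=s['image'][180:260,140:260] if n=='top' else s['image'][220:340,200:360]
    c=cv2.resize(c,None,fx=5,fy=5,interpolation=cv2.INTER_CUBIC);cv2.imwrite(f'pics/{n}2.png',c[:,:,::-1])
E
```

```text
clock: 2.8
tool_pos: [0.4499, 0.2011, 0.0572]
orientation: [-28.8, 89.2, 17.4]
force: [0.5, -0.8, 0.1]
opening: 0.0878
t 2.8 tcp [0.4499 0.2011 0.0572] jaw 136.2 down [ 0.013  0.004 -1.   ] F [ 0.5 -0.8  0.1] op 0.0878 q [ 47.  11. -34.   1. -44. -91.]
```

View pics/side2.png

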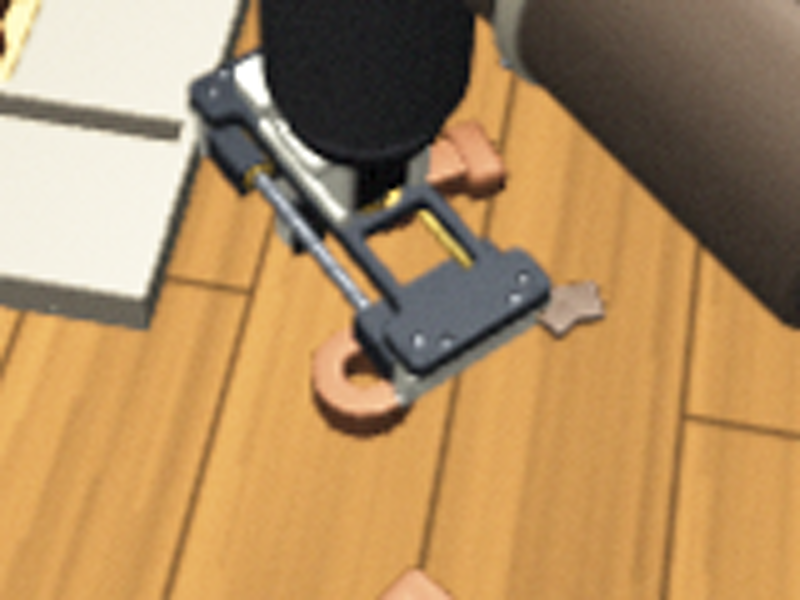

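View pics/top2.png

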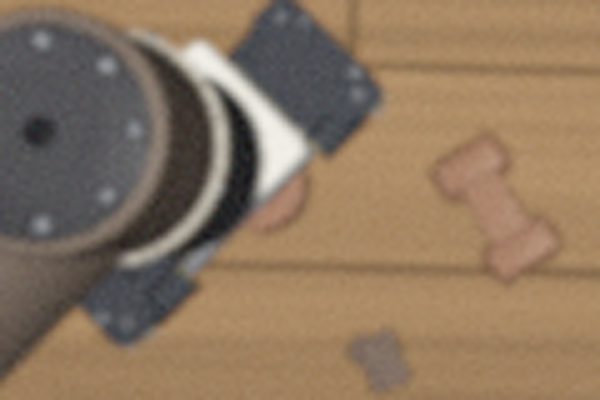

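The ring lies between the open fingers (side view crop, about (360,375)). I'll descend and grip.

```bash
python3 -m crank '[{"linear":[-0.02,-0.03,-0.45],"rot":[-0.05,0.15,0],"hand":1},{"linear":[0,0,-0.3],"rot":[0,0,0],"hand":1},{"linear":[0,0,0],"rot":[0,0,0],"hand":1}]'; python3 st.py
```

```text
clock: 3.28
tool_pos: [0.4553, 0.2034, 0.0213]
orientation: [-5.8, 89.0, 40.5]
force: [1.0, 0.3, 0.6]
opening: 0.0875
t 3.27 tcp [0.4553 0.2034 0.0213] jaw 136.2 down [ 0.013  0.011 -1.   ] F [1.  0.3 0.6] op 0.0875 q [ 47.  15. -35.   0. -39. -91.]
```

```bash
python3 -m crank '[{"linear":[-0.1,-0.06,-0.1],"rot":[-0.12,0.12,0],"hand":1},{"linear":[-0.03,-0.03,-0.1],"rot":[0,0,0],"hand":1},{"linear":[0,0,0],"rot":[0,0,0],"hand":1}]'; python3 st.py
```

```text
clock: 3.65
tool_pos: [0.4489, 0.1989, 0.0123]
orientation: [-14.8, 89.6, 31.5]
force: [0.2, 0.1, -0.2]
opening: 0.0877
t 3.65 tcp [0.4489 0.1989 0.0123] jaw 136.2 down [ 0.006  0.003 -1.   ] F [ 0.2  0.1 -0.2] op 0.0877 q [ 47.  15. -36.   0. -38. -91.]
```

```bash
python3 -m crank '[{"linear":[0,0,-0.1],"rot":[-0.03,0.07,0],"hand":1},{"linear":[0,0,0],"rot":[0,0,0],"hand":0.7},{"linear":[0,0,0],"rot":[0,0,0],"hand":0.3},{"linear":[0,0,0],"rot":[0,0,0],"hand":0.3},{"linear":[0,0,0],"rot":[0,0,0],"hand":0.3},{"linear":[0,0,0],"rot":[0,0,0],"hand":0.3},{"linear":[0,0,0],"rot":[0,0,0],"hand":0.3}]'; python3 st.py
```

```text
clock: 4.53
tool_pos: [0.4492, 0.1993, 0.0063]
orientation: [59.0, 89.9, 105.3]
force: [-0.1, -0.3, -0.6]
opening: 0.0333
t 4.53 tcp [0.4492 0.1993 0.0063] jaw 136.3 down [-0.     0.001 -1.   ] F [-0.1 -0.3 -0.6] op 0.0333 q [ 47.  16. -36.  -0. -38. -91.]
```

```bash
python3 - <<'E'
from h import *
for n in('top','side'):
    s=snap(n);c=s['image'][180:260,140:260] if n=='top' else s['image'][220:340,200:360]
    c=cv2.resize(c,None,fx=5,fy=5,interpolation=cv2.INTER_CUBIC);cv2.imwrite(f'pics/{n}3.png',c[:,:,::-1])
E
python3 st.py
```

```text
t 4.62 tcp [0.4492 0.1993 0.0063] jaw 136.3 down [-0.     0.001 -1.   ] F [0.2 0.1 0.4] op 0.028 q [ 47.  16. -36.  -0. -38. -91.]
```

View pics/side3.png

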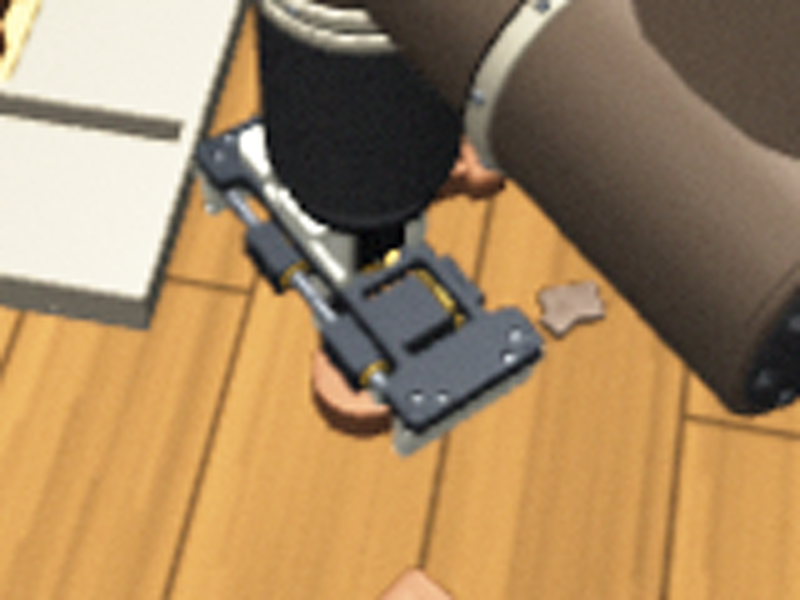

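View pics/top3.png

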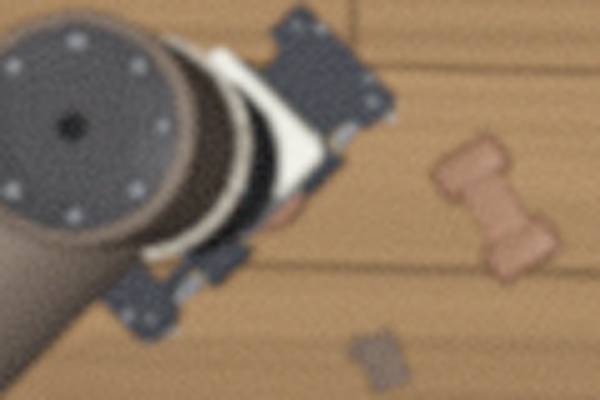

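```bash
python3 - <<'E'
from h import *
def proj(s,p):
    c=s['camera_from_world']@np.r_[p,1];K=s['K'];return np.array([K[0,0]*c[0]/-c[2]+K[0,2],K[1,1]*-c[1]/-c[2]+K[1,2]])
o=monitor.get_obs()
for n,(u0,v0) in(('side',(200,220)),('top',(140,180))):
    s=snap(n);P=pts(s)
    print(n,'tcp crop',(proj(s,o['tool_pos'])-[u0,v0])*5,'ring c',(proj(s,[.449,.199,.026])-[u0,v0])*5)
    pk=[(225,155),(355,345),(465,380),(400,300),(410,440),(345,400)] if n=='side' else [(290,210),(340,90),(150,290),(300,165),(300,205)]
    for u,v in pk: print((u,v),P[v0+v//5,u0+u//5].round(3))
E
```

```text
side tcp crop [361.42977025 384.40556266] ring c [361.95895498 364.82731464]
(225, 155) [0.527 0.162 0.142]
(355, 345) [0.443 0.248 0.126]
(465, 380) [0.387 0.266 0.142]
(400, 300) [0.426 0.218 0.125]
(410, 440) [0.408 0.29  0.124]
(345, 400) [0.454 0.221 0.026]
top tcp crop [258.82935041 181.50331496] ring c [253.86139329 180.24331648]
(290, 210) [0.432 0.177 0.025]
(340, 90) [0.494 0.134 0.142]
(150, 290) [0.383 0.234 0.14 ]
(300, 165) [0.45  0.146 0.199]
(300, 205) [0.435 0.173 0.011]
```

```bash
python3 - <<'E'
from h import *
t=monitor.get_obs()['tool_pos']
a=np.radians(136.3);j=np.array([np.cos(a),np.sin(a)]);k=np.array([-np.sin(a),np.cos(a)])
for n in('side','top'):
    s=snap(n);P=pts(s);d=P[...,:2]-t[:2]
    m=(np.abs(d).max(-1)<.12)&(P[...,2]>.015)&(P[...,2]<.155)
    vv,uu=np.where(m)
    Q=np.c_[uu,vv,d[m]@j*1000,d[m]@k*1000,P[m][:,2]*1000].round().astype(int)
    for lo in range(15,155,15):
        q=Q[(Q[:,4]>=lo)&(Q[:,4]<lo+15)]
        print(n,lo,len(q), 'jaw',np.percentile(q[:,2],[0,10,50,90,100]) if len(q) else '', 'k',np.percentile(q[:,3],[0,10,50,90,100]) if len(q) else '')
s=snap('side');c=cv2.resize(s['image'][230:320,230:330],None,fx=6,fy=6,interpolation=cv2.INTER_CUBIC);cv2.imwrite('pics/s4.png',np.clip(c[:,:,::-1].astype(int)*1.3,0,255).astype(np.uint8))
E
python3 st.py
```

```text
side 15 160 jaw [-21.   -8.1  19.5 119.  134. ] k [-61.  -49.2 -24.  -12.   -4. ]
side 30 16 jaw [-30.  -18.5   3.5  22.5  27. ] k [-28.  -25.  -16.  -11.5  -9. ]
side 45 8 jaw [-31.  -29.6  20.   26.6  28. ] k [-13. -13. -12. -11. -11.]
side 60 4 jaw [-16.  -15.7 -14.5  16.8  30. ] k [-9.  -8.4 -7.  -7.  -7. ]
side 75 11 jaw [-28. -25. -18. -15. -15.] k [-13. -13. -11.  -9.  -7.]
side 90 21 jaw [-82. -82.  86.  88.  88.] k [-40. -38. -20.  18.  35.]
side 105 237 jaw [-89.  -73.8  26.   87.   89. ] k [-41.  -40.  -30.   13.4  35. ]
side 120 433 jaw [-97.  -35.8  30.   81.6  95. ] k [-41. -39. -24.  17.  39.]
side 135 853 jaw [-100.   -73.8   65.    92.    97. ] k [-41.  -33.  -13.   22.8  37. ]
side 150 42 jaw [-51. -41.  12.  15.  16.] k [-26.  -26.  -23.   16.9  23. ]
top 15 62 jaw [-97.  -90.9 -78.    5.   14. ] k [22. 23. 71. 84. 90.]
top 30 7 jaw [-89.  -84.8 -12.    7.8  15. ] k [22.  23.8 27.  81.  81. ]
top 45 0 jaw  k 
top 60 0 jaw  k 
top 75 0 jaw  k 
top 90 0 jaw  k 
top 105 92 jaw [-90.  -64.8 -11.   61.9  83. ] k [-31.  27.  32.  40.  41.]
top 120 95 jaw [-96.  -50.   22.   46.2  90. ] k [-34.   27.4  35.   40.   41. ]
top 135 612 jaw [-99.  -93.  -70.   81.9  95. ] k [-37. -22.  12.  33.  41.]
top 150 0 jaw  k 
t 4.88 tcp [0.4492 0.1993 0.0063] jaw 136.3 down [-0.     0.001 -1.   ] F [-1.1  0.6 -0.1] op 0.0261 q [ 47.  16. -36.  -0. -38. -91.]
```

View pics/s4.png

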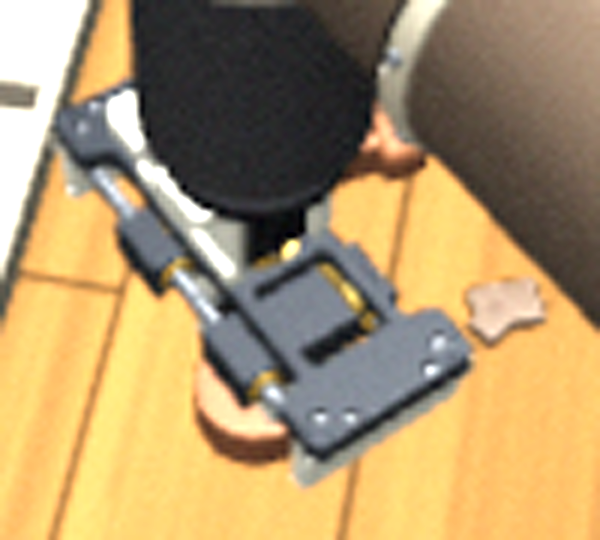

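The fingers closed to 26 mm without catching anything, and the ring hasn't moved. The fingertips may really be higher than reported. I'll raise the arm and look at the tips.

```bash
python3 -m crank '[{"linear":[0,0,0.8],"rot":[0,0,0],"hand":0.3},{"linear":[0,0,0.8],"rot":[0,0,0],"hand":0.6},{"linear":[0,0,0.8],"rot":[0,0,0],"hand":0.6},{"linear":[0,0,0],"rot":[0,0,0],"hand":0.6}]'; python3 st.py;  python3 - <<'E'
from h import *
def proj(s,p):
    c=s['camera_from_world']@np.r_[p,1];K=s['K'];return np.array([K[0,0]*c[0]/-c[2]+K[0,2],K[1,1]*-c[1]/-c[2]+K[1,2]])
s=snap('side');t=monitor.get_obs()['tool_pos'];p=proj(s,t);print(p)
u,v=p.astype(int);c=cv2.resize(s['image'][v-60:v+40,u-60:u+60],None,fx=6,fy=6,interpolation=cv2.INTER_CUBIC)
c=np.clip(c.astype(int)*1.3,0,255).astype(np.uint8)
a=np.radians(136.3);j=np.array([np.cos(a),np.sin(a),0])
for e in(-.026,0,.026):
    q=(proj(s,t+j*e)-[u-60,v-60])*6;cv2.circle(c,tuple(int(i) for i in q),4,(0,255,0),-1)
cv2.imwrite('pics/s5.png',c[:,:,::-1])
E
```

```text
clock: 5.38
tool_pos: [0.4484, 0.1983, 0.1541]
orientation: [161.6, 89.9, -152.1]
force: [0.4, 0.1, 0.6]
opening: 0.0497
t 5.38 tcp [0.4484 0.1983 0.1541] jaw 136.3 down [-0.002 -0.001 -1.   ] F [0.4 0.1 0.6] op 0.0497 q [ 47.   5. -26.  -0. -59. -91.]
[273.31866645 265.28306923]
```

View pics/s5.png

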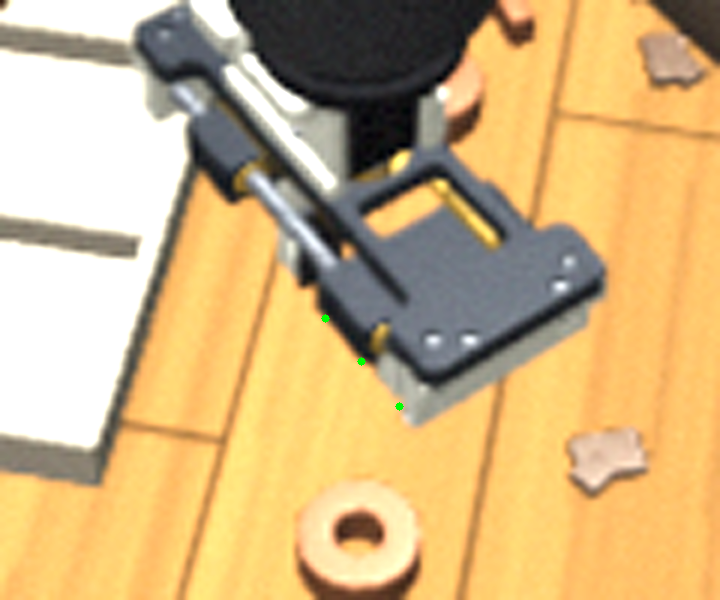

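```bash
python3 - <<'E'
from h import *
t=monitor.get_obs()['tool_pos'];s=snap('side');P=pts(s)
a=np.radians(136.3);j=np.array([np.cos(a),np.sin(a)]);k=np.array([-np.sin(a),np.cos(a)])
u0,v0=273-60,265-60
for v in range(v0+35,v0+52):
    print(v,[(u,*(np.r_[(P[v,u,:2]-t[:2])@j,(P[v,u,:2]-t[:2])@k,P[v,u,2]-t[2]]*1000).round().astype(int), s['image'][v,u].mean().round().astype(int)) for u in range(u0+46,u0+57,2)])
E
python3 st.py
```

```text
240 [(259, np.int64(-9), np.int64(-32), np.int64(111), np.int64(108)), (261, np.int64(-6), np.int64(-29), np.int64(112), np.int64(172)), (263, np.int64(-29), np.int64(-9), np.int64(75), np.int64(97)), (265, np.int64(-27), np.int64(-5), np.int64(74), np.int64(49)), (267, np.int64(13), np.int64(-26), np.int64(130), np.int64(31)), (269, np.int64(21), np.int64(-26), np.int64(138), np.int64(66))]
241 [(259, np.int64(-8), np.int64(-33), np.int64(110), np.int64(85)), (261, np.int64(-2), np.int64(-31), np.int64(114), np.int64(155)), (263, np.int64(-2), np.int64(-27), np.int64(112), np.int64(110)), (265, np.int64(-28), np.int64(-4), np.int64(68), np.int64(26)), (267, np.int64(14), np.int64(-27), np.int64(128), np.int64(32)), (269, np.int64(22), np.int64(-27), np.int64(136), np.int64(41))]
242 [(259, np.int64(-42), np.int64(-12), np.int64(56), np.int64(113)), (261, np.int64(-2), np.int64(-31), np.int64(111), np.int64(130)), (263, np.int64(2), np.int64(-29), np.int64(113), np.int64(153)), (265, np.int64(-27), np.int64(-5), np.int64(66), np.int64(25)), (267, np.int64(-28), np.int64(1), np.int64(
[... 5120 characters left out ...]
int64(-150), np.int64(163)), (267, np.int64(33), np.int64(-40), np.int64(109), np.int64(32)), (269, np.int64(40), np.int64(-40), np.int64(117), np.int64(46))]
256 [(259, np.int64(-138), np.int64(46), np.int64(-153), np.int64(167)), (261, np.int64(-135), np.int64(50), np.int64(-152), np.int64(163)), (263, np.int64(-128), np.int64(53), np.int64(-148), np.int64(162)), (265, np.int64(-126), np.int64(59), np.int64(-150), np.int64(167)), (267, np.int64(34), np.int64(-40), np.int64(107), np.int64(27)), (269, np.int64(41), np.int64(-40), np.int64(115), np.int64(26))]
t 5.47 tcp [0.4464 0.1969 0.1506] jaw 136.2 down [-0.007 -0.004 -1.   ] F [-0.   0.9 -1. ] op 0.0519 q [ 47.   5. -26.  -0. -59. -91.]
```

The depth image puts the visible fingertip about 30 mm above the reported TCP, which explains the miss. The reported z can't be trusted as it stands. I'll descend over the ring in small steps and use contact force to find the real height.

```bash
python3 -m crank '[{"linear":[0.05,0.03,-0.7],"rot":[0,0,0],"hand":1},{"linear":[-0.05,-0.03,-0.8],"rot":[0,0,0],"hand":1},{"linear":[-0.05,-0.03,-0.8],"rot":[0,0,0],"hand":1},{"linear":[0,0,0],"rot":[0,0,0],"hand":1},{"linear":[0,0,0],"rot":[0,0,0],"hand":1}]'; python3 st.py
```

```text
clock: 6.1
tool_pos: [0.4411, 0.1926, 0.0063]
orientation: [173.5, 89.2, -140.3]
force: [-0.3, 0.4, 0.7]
opening: 0.0872
t 6.1 tcp [0.4411 0.1926 0.0063] jaw 136.2 down [-0.011 -0.009 -1.   ] F [-0.3  0.4  0.7] op 0.0872 q [ 47.  16. -36.  -0. -39. -91.]
```

```bash
python3 -m crank '[{"linear":[0.13,0.11,-0.2],"rot":[0.1,-0.13,0],"hand":1},{"linear":[0,0,-0.1],"rot":[0,0,0],"hand":1},{"linear":[0,0,0],"rot":[0,0,0],"hand":1}]'; python3 st.py
```

```text
clock: 6.48
tool_pos: [0.4513, 0.2014, -0.0079]
orientation: [-9.1, 89.6, 37.2]
force: [-0.1, 0.8, 0.2]
opening: 0.0877
t 6.47 tcp [ 0.4513  0.2014 -0.0079] jaw 136.3 down [ 0.005  0.004 -1.   ] F [-0.1  0.8  0.2] op 0.0877 q [ 47.  17. -37.   0. -35. -91.]
```

```bash
python3 -m crank '[{"linear":[-0.04,-0.03,-0.1],"rot":[-0.03,0.05,0],"hand":1},{"linear":[0,0,-0.05],"rot":[0,0,0],"hand":1},{"linear":[0,0,0],"rot":[0,0,0],"hand":1}]'; python3 st.py; python3 -m crank '[{"linear":[0,0,-0.05],"rot":[0,0,0],"hand":1},{"linear":[0,0,0],"rot":[0,0,0],"hand":1}]'; python3 st.py
```

```text
clock: 6.85
tool_pos: [0.4492, 0.1999, -0.0159]
orientation: [6.5, 89.8, 52.8]
force: [0.0, 1.2, 0.5]
opening: 0.0877
t 6.85 tcp [ 0.4492  0.1999 -0.0159] jaw 136.3 down [ 0.002  0.003 -1.   ] F [0.  1.2 0.5] op 0.0877 q [ 47.  18. -37.  -0. -34. -91.]
clock: 7.1
tool_pos: [0.4492, 0.1999, -0.019]
orientation: [6.5, 89.8, 52.7]
force: [0.1, -0.6, -0.2]
opening: 0.0873
t 7.1 tcp [ 0.4492  0.1999 -0.019 ] jaw 136.3 down [ 0.002  0.003 -1.   ] F [ 0.1 -0.6 -0.2] op 0.0873 q [ 47.  19. -37.  -0. -34. -91.]
```

```bash
for i in 1; do python3 -m crank '[{"linear":[0,0,-0.04],"rot":[0,0,0],"hand":1},{"linear":[0,0,0],"rot":[0,0,0],"hand":1}]'; python3 -m crank '[{"linear":[0,0,-0.03],"rot":[0,0,0],"hand":1},{"linear":[0,0,0],"rot":[0,0,0],"hand":1}]';python3 -m crank '[{"linear":[0,0,-0.03],"rot":[0,0,0],"hand":1},{"linear":[0,0,0],"rot":[0,0,0],"hand":1}]'; done | grep -E "pos|force"
```

```text
tool_pos: [0.4491, 0.1999, -0.0216]
force: [0.1, -0.1, -0.3]
tool_pos: [0.4491, 0.1999, -0.0236]
force: [-0.1, -0.2, 0.2]
tool_pos: [0.4492, 0.1999, -0.0255]
force: [0.3, 0.1, 0.4]
```

No contact yet at reported z = -25.5 mm, so the tips are only a few mm above the table. Closing now.

```bash
python3 -m crank '[{"linear":[0,0,0],"rot":[0,0,0],"hand":0.4},{"linear":[0,0,0],"rot":[0,0,0],"hand":0.4},{"linear":[0,0,0],"rot":[0,0,0],"hand":0.4},{"linear":[0,0,0],"rot":[0,0,0],"hand":0.4},{"linear":[0,0,0],"rot":[0,0,0],"hand":0.4},{"linear":[0,0,0],"rot":[0,0,0],"hand":0.4}]'; python3 st.py
```

```text
clock: 8.6
tool_pos: [0.4492, 0.2, -0.0254]
orientation: [6.0, 89.8, 52.2]
force: [-0.2, 0.5, -0.8]
opening: 0.0557
t 8.6 tcp [ 0.4492  0.2    -0.0254] jaw 136.3 down [ 0.002  0.003 -1.   ] F [-0.2  0.5 -0.8] op 0.0557 q [ 47.  19. -38.  -0. -33. -91.]
```

Ring gripped: opening 55.7 mm. Lifting and carrying it to the bay.

```bash
python3 -m crank '[{"linear":[0,0,0.5],"rot":[0,0,0],"hand":0.4},{"linear":[0,0,0.8],"rot":[0,0,0],"hand":0.4},{"linear":[0.5,-0.2,0.3],"rot":[0,0,0],"hand":0.4},{"linear":[0.9,-0.4,0],"rot":[0,0,0],"hand":0.4},{"linear":[0.9,-0.4,0],"rot":[0,0,0],"hand":0.4},{"linear":[0.7,-0.3,0],"rot":[0,0,0],"hand":0.4},{"linear":[0,0,0],"rot":[0,0,0],"hand":0.4},{"linear":[0,0,0],"rot":[0,0,0],"hand":0.4}]'; python3 st.py
```

```text
clock: 9.6
tool_pos: [0.633, 0.1182, 0.0729]
orientation: [16.3, 89.9, 62.6]
force: [0.0, 0.0, -0.3]
opening: 0.0552
t 9.6 tcp [0.633  0.1182 0.0729] jaw 136.4 down [ 0.001  0.001 -1.   ] F [ 0.   0.  -0.3] op 0.0552 q [ 28.  23. -13.  -0. -54. -71.]
```

```bash
python3 -m crank '[{"linear":[0.15,0.02,-0.5],"rot":[0,0,0],"hand":0.4},{"linear":[0,0,-0.5],"rot":[0,0,0],"hand":0.4},{"linear":[0,0,-0.2],"rot":[0,0,0],"hand":0.4},{"linear":[0,0,0],"rot":[0,0,0],"hand":0.4},{"linear":[0,0,0],"rot":[0,0,0],"hand":0.4}]'; python3 st.py
```

```text
clock: 10.22
tool_pos: [0.6401, 0.122, 0.0019]
orientation: [-6.4, 89.8, 40.2]
force: [0.9, 0.3, -0.4]
opening: 0.0552
t 10.22 tcp [0.6401 0.122  0.0019] jaw 136.6 down [ 0.003  0.002 -1.   ] F [ 0.9  0.3 -0.4] op 0.0552 q [ 28.  28. -15.  -0. -46. -71.]
```

```bash
python3 - <<'E'
from h import *
for n in('top','side'):
    s=snap(n);c=s['image'][100:220,180:340] if n=='top' else s['image'][170:290,140:300]
    c=cv2.resize(c,None,fx=4,fy=4,interpolation=cv2.INTER_CUBIC);cv2.imwrite(f'pics/{n}6.png',c[:,:,::-1])
E
```

```text
(no output)
```

View pics/side6.png

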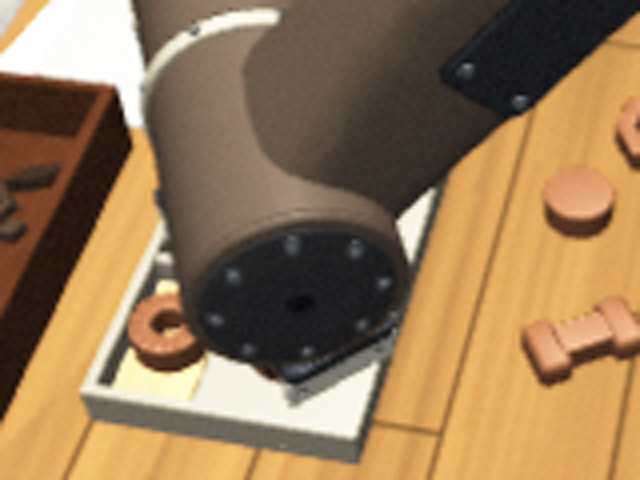

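The gripper is inside the ring bay (ring just visible at about (265,370) in the side crop). I'll lower it to the floor slowly.

```bash
python3 -m crank '[{"linear":[0.04,-0.04,-0.12],"rot":[0,0,0],"hand":0.4},{"linear":[0,0,-0.08],"rot":[0,0,0],"hand":0.4},{"linear":[0,0,0],"rot":[0,0,0],"hand":0.4}]'; python3 st.py; python3 -m crank '[{"linear":[0,0,-0.05],"rot":[0,0,0],"hand":0.4},{"linear":[0,0,0],"rot":[0,0,0],"hand":0.4}]'; python3 st.py
```

```text
clock: 10.7
tool_pos: [0.6436, 0.1196, -0.0094]
orientation: [-11.6, 89.6, 35.0]
force: [0.9, -0.1, -0.5]
opening: 0.0558
t 10.7 tcp [ 0.6436  0.1196 -0.0094] jaw 136.6 down [ 0.005  0.004 -1.   ] F [ 0.9 -0.1 -0.5] op 0.0558 q [ 28.  29. -16.  -0. -45. -71.]
clock: 10.95
tool_pos: [0.6436, 0.1195, -0.0127]
orientation: [-11.4, 89.6, 35.2]
force: [0.6, -1.2, -1.2]
opening: 0.0558
t 10.95 tcp [ 0.6436  0.1195 -0.0127] jaw 136.6 down [ 0.005  0.004 -1.   ] F [ 0.6 -1.2 -1.2] op 0.0558 q [ 28.  30. -16.  -0. -44. -71.]
```

```bash
python3 -m crank '[{"linear":[0,0,-0.05],"rot":[-0.04,0.05,0],"hand":0.4},{"linear":[0,0,0],"rot":[0,0,0],"hand":0.4}]'; python3 st.py; python3 -m crank '[{"linear":[0,0,-0.02],"rot":[0,0,0],"hand":0.4},{"linear":[0,0,0],"rot":[0,0,0],"hand":0.4}]'; python3 st.py
```

```text
clock: 11.2
tool_pos: [0.6437, 0.1195, -0.0159]
orientation: [-76.1, 90.0, -29.5]
force: [-0.1, 0.0, -0.8]
opening: 0.0554
t 11.2 tcp [ 0.6437  0.1195 -0.0159] jaw 136.6 down [ 0. -0. -1.] F [-0.1  0.  -0.8] op 0.0554 q [ 28.  30. -16.   0. -44. -71.]
clock: 11.45
tool_pos: [0.6437, 0.1196, -0.0172]
orientation: [-75.2, 90.0, -28.6]
force: [0.2, -0.0, -0.9]
opening: 0.0558
t 11.45 tcp [ 0.6437  0.1196 -0.0172] jaw 136.6 down [ 0. -0. -1.] F [ 0.2 -0.  -0.9] op 0.0558 q [ 28.  30. -16.   0. -44. -71.]
```

```bash
python3 -m crank '[{"linear":[0,0,-0.015],"rot":[0,0,0],"hand":0.4},{"linear":[0,0,0],"rot":[0,0,0],"hand":0.4}]'; python3 st.py; python3 -m crank '[{"linear":[0,0,0],"rot":[0,0,0],"hand":0.7},{"linear":[0,0,0],"rot":[0,0,0],"hand":0.75},{"linear":[0,0,0],"rot":[0,0,0],"hand":0.8},{"linear":[0,0,0],"rot":[0,0,0],"hand":0.8}]'; python3 st.py
```

```text
clock: 11.7
tool_pos: [0.6439, 0.1197, -0.0172]
orientation: [-50.8, 89.9, -4.2]
force: [0.4, 0.2, -1.7]
opening: 0.0555
t 11.7 tcp [ 0.6439  0.1197 -0.0172] jaw 136.6 down [ 0.001 -0.    -1.   ] F [ 0.4  0.2 -1.7] op 0.0555 q [ 28.  30. -16.   0. -44. -71.]
clock: 12.2
tool_pos: [0.6442, 0.1197, -0.0171]
orientation: [-43.2, 89.9, 3.4]
force: [-0.3, 0.4, 0.9]
opening: 0.07
t 12.2 tcp [ 0.6442  0.1197 -0.0171] jaw 136.6 down [ 0.002  0.    -1.   ] F [-0.3  0.4  0.9] op 0.07 q [ 28.  30. -16.   0. -44. -71.]
```

The ring touched the floor (z stopped at -17.2 mm) and is released. Lifting straight up, then to the handle.

```bash
python3 -m crank '[{"linear":[0,0,0.3],"rot":[0,0,0],"hand":0.8},{"linear":[0,0,0.8],"rot":[0,0,0],"hand":0.8},{"linear":[-0.2,-0.3,0.6],"rot":[0,0,0],"hand":0.7},{"linear":[-0.6,-0.9,0],"rot":[0,0,-0.8],"hand":0.6},{"linear":[-0.6,-0.9,0],"rot":[0,0,-0.8],"hand":0.6},{"linear":[-0.6,-0.9,0],"rot":[0,0,0],"hand":0.6},{"linear":[-0.6,-0.9,0],"rot":[0,0,0],"hand":0.6},{"linear":[-0.6,-0.8,0],"rot":[0,0,0],"hand":0.6},{"linear":[-0.4,-0.4,0],"rot":[0,0,0],"hand":0.6},{"linear":[0,0,0],"rot":[0,0,0],"hand":0.6},{"linear":[0,0,0],"rot":[0,0,0],"hand":0.6}]'; python3 st.py; python3 - <<'E'
from m import *
for n in('top','side'):
    s=snap(n)
    P,B=blobs(s,(0.3,.75,-.3,.25))
    for b in B:
        q=P[b];xy=q[:,:2].astype(np.float32);print(n,len(q),xy.mean(0).round(4),np.round(cv2.minAreaRect(xy)[0],4),np.round(cv2.minAreaRect(xy)[1],3),cv2.minAreaRect(xy)[2])
    c=s['image'][100:260,180:380] if n=='top' else s['image'][150:300,150:350]
    c=cv2.resize(c,None,fx=4,fy=4,interpolation=cv2.INTER_CUBIC);cv2.imwrite(f'pics/{n}7.png',c[:,:,::-1])
E
```

```text
clock: 13.58
tool_pos: [0.4299, -0.1868, 0.1015]
orientation: [-40.4, 88.9, -1.9]
force: [-0.4, -0.1, 0.5]
opening: 0.0526
t 13.57 tcp [ 0.4299 -0.1868  0.1015] jaw 128.5 down [ 0.019 -0.001 -1.   ] F [-0.4 -0.1  0.5] op 0.0526 q [  1.   6. -33.   0. -50. -52.]
top 1233 [ 0.6313 -0.0064] [ 0.6607 -0.0065] [0.382 0.178] 89.89042663574219
top 398 [0.7233 0.1151] [0.7242 0.1187] [0.107 0.051] 89.1772232055664
top 455 [ 0.7235 -0.0075] [ 0.7248 -0.0075] [0.108 0.05 ] 87.49020385742188
top 477 [ 0.7256 -0.1285] [ 0.7243 -0.1285] [0.107 0.051] 89.59537506103516
top 270 [0.6427 0.1159] [0.6427 0.1167] [0.055 0.057] 43.07049560546875
side 2894 [0.6705 0.0121] [ 0.6626 -0.0039] [0.177 0.387] 0.41337448358535767
side 218 [ 0.4133 -0.1725] [ 0.4133 -0.1705] [0.09  0.059] 39.09223556518555
side 231 [ 0.4656 -0.0653] [ 0.466  -0.0686] [0.05  0.053] 10.926371574401855
side 360 [0.4396 0.0645] [0.4391 0.062 ] [0.083 0.046] 33.65970993041992
side 338 [0.6425 0.1248] [0.6444 0.1137] [0.058 0.071] 16.73202133178711
```

View pics/top7.png

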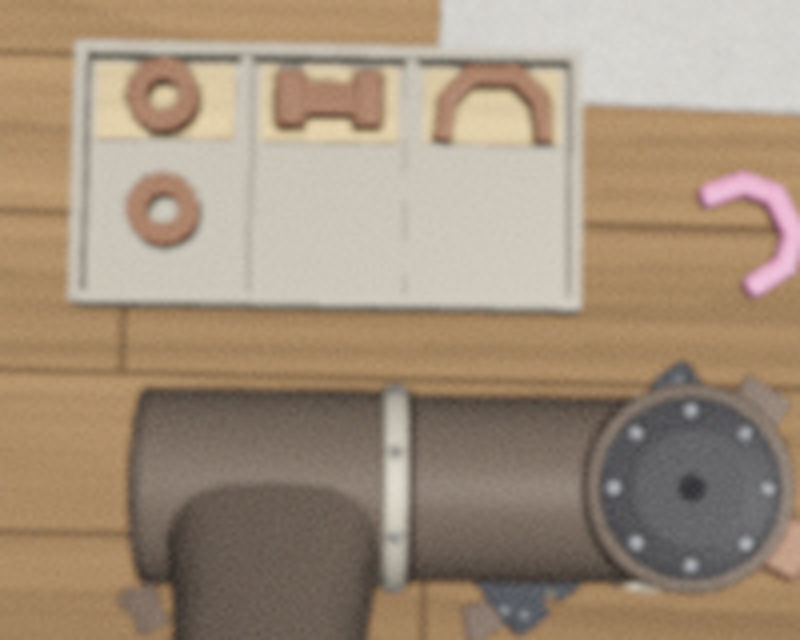

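View pics/side7.png

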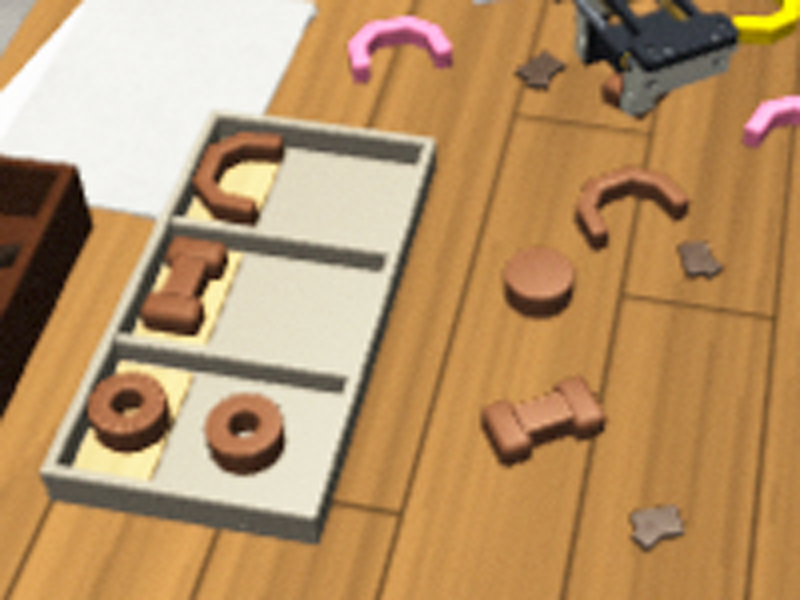

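The ring lies flat in its bay at about (165,210) in the top crop, next to its reference. Going down to the handle.

```bash
python3 -m crank '[{"linear":[-0.1,-0.05,-0.6],"rot":[0,0.22,0],"hand":0.6},{"linear":[-0.04,0,-0.6],"rot":[0,0,0],"hand":0.6},{"linear":[0,0,-0.2],"rot":[0,0,0],"hand":0.6},{"linear":[0,0,0],"rot":[0,0,0],"hand":0.6},{"linear":[0,0,0],"rot":[0,0,0],"hand":0.6}]'; python3 st.py
```

```text
clock: 14.3
tool_pos: [0.4266, -0.1871, 0.0173]
orientation: [-67.3, 89.8, -28.4]
force: [-1.1, 0.4, 0.1]
opening: 0.0526
t 14.3 tcp [ 0.4266 -0.1871  0.0173] jaw 128.9 down [ 0.003 -0.002 -1.   ] F [-1.1  0.4  0.1] op 0.0526 q [  1.  13. -39.   0. -38. -52.]
```

```bash
python3 -m crank '[{"linear":[-0.01,-0.05,-0.15],"rot":[0,0,0],"hand":0.6},{"linear":[0,0,0],"rot":[0,0,0],"hand":0.6}]'; python3 st.py;python3 - <<'E'
from h import *
s=snap('side');c=s['image'][140:240,250:370]
c=cv2.resize(c,None,fx=6,fy=6,interpolation=cv2.INTER_CUBIC);cv2.imwrite(f'pics/side8.png',c[:,:,::-1])
E
```

```text
clock: 14.55
tool_pos: [0.4274, -0.1902, 0.0093]
orientation: [-54.2, 89.6, -15.2]
force: [-0.0, 0.4, 0.7]
opening: 0.0525
t 14.55 tcp [ 0.4274 -0.1902  0.0093] jaw 129.0 down [ 0.006 -0.002 -1.   ] F [-0.   0.4  0.7] op 0.0525 q [  0.  14. -39.   0. -37. -51.]
```

View pics/side8.png

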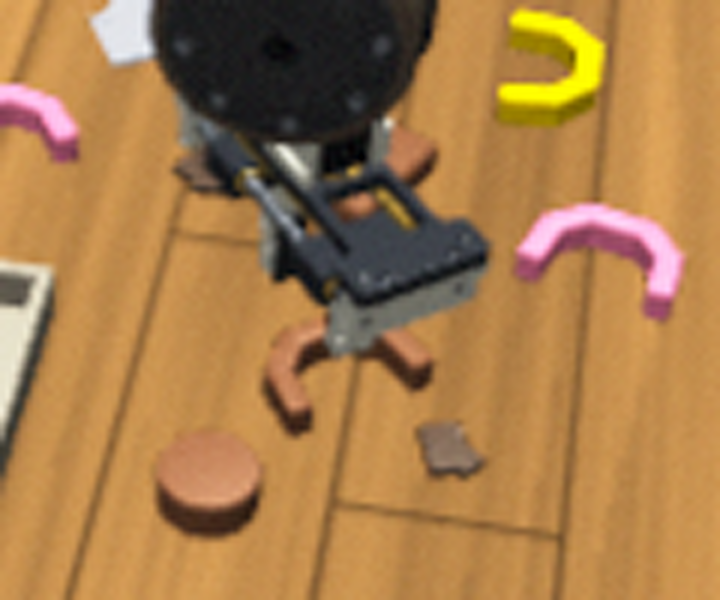

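Aligned: the crown is beneath the gripper and the legs show at (290,390) and (410,355). Descending the remaining 34 mm in steps.

```bash
python3 -m crank '[{"linear":[-0.03,0,-0.2],"rot":[0.02,0.06,0],"hand":0.6},{"linear":[0,0,-0.15],"rot":[0,0,0],"hand":0.6},{"linear":[0,0,0],"rot":[0,0,0],"hand":0.6}]'; python3 st.py; python3 -m crank '[{"linear":[0,0,-0.12],"rot":[0,0,0],"hand":0.6},{"linear":[0,0,0],"rot":[0,0,0],"hand":0.6}]'; python3 st.py
```

```text
clock: 14.98
tool_pos: [0.4259, -0.1904, -0.0126]
orientation: [-35.0, 89.9, 3.9]
force: [-0.8, -0.2, 0.4]
opening: 0.0527
t 14.97 tcp [ 0.4259 -0.1904 -0.0126] jaw 128.9 down [ 0.002  0.    -1.   ] F [-0.8 -0.2  0.4] op 0.0527 q [  0.  16. -40.  -0. -34. -51.]
clock: 15.22
tool_pos: [0.4257, -0.1904, -0.0205]
orientation: [-32.5, 89.9, 6.4]
force: [0.5, -0.3, -0.5]
opening: 0.0525
t 15.22 tcp [ 0.4257 -0.1904 -0.0205] jaw 128.9 down [ 0.001  0.    -1.   ] F [ 0.5 -0.3 -0.5] op 0.0525 q [  0.  17. -40.  -0. -33. -51.]
```

```bash
python3 -m crank '[{"linear":[0,0,-0.08],"rot":[0,0,0],"hand":0.6},{"linear":[0,0,0],"rot":[0,0,0],"hand":0.6}]'; python3 st.py; python3 -m crank '[{"linear":[0,0,0],"rot":[0,0,0],"hand":0.4},{"linear":[0,0,0],"rot":[0,0,0],"hand":0.1},{"linear":[0,0,0],"rot":[0,0,0],"hand":0.1},{"linear":[0,0,0],"rot":[0,0,0],"hand":0.1},{"linear":[0,0,0],"rot":[0,0,0],"hand":0.1},{"linear":[0,0,0],"rot":[0,0,0],"hand":0.1},{"linear":[0,0,0],"rot":[0,0,0],"hand":0.1}]'; python3 st.py
```

```text
clock: 15.48
tool_pos: [0.4259, -0.1904, -0.0255]
orientation: [-37.2, 89.9, 1.8]
force: [0.4, 0.3, 0.1]
opening: 0.0526
t 15.47 tcp [ 0.4259 -0.1904 -0.0255] jaw 128.9 down [ 0.001  0.    -1.   ] F [0.4 0.3 0.1] op 0.0526 q [  0.  17. -41.  -0. -32. -51.]
clock: 16.35
tool_pos: [0.4262, -0.1904, -0.0251]
orientation: [-38.7, 89.9, 0.3]
force: [-0.2, -0.6, -0.4]
opening: 0.0158
t 16.35 tcp [ 0.4262 -0.1904 -0.0251] jaw 129.0 down [ 0.002  0.    -1.   ] F [-0.2 -0.6 -0.4] op 0.0158 q [  0.  17. -41.  -0. -32. -51.]
```

Handle gripped (15.8 mm). Lifting, turning -39° and carrying it to the handle bay, target (.6465, -.140).

```bash
python3 -m crank '[{"linear":[0,0,0.4],"rot":[0,0,0],"hand":0.1},{"linear":[0,0,0.8],"rot":[0,0,0],"hand":0.1},{"linear":[0.3,0.1,0.4],"rot":[0,0,-1],"hand":0.1},{"linear":[0.6,0.15,0],"rot":[0,0,-1],"hand":0.1},{"linear":[0.6,0.15,0],"rot":[0,0,-1],"hand":0.1},{"linear":[0.6,0.15,0],"rot":[0,0,-1],"hand":0.1},{"linear":[0.6,0.15,0],"rot":[0,0,-1],"hand":0.1},{"linear":[0.5,0.15,0],"rot":[0,0,-1],"hand":0.1},{"linear":[0.3,0,0],"rot":[0,0,-1],"hand":0.1},{"linear":[0,0,0],"rot":[0,0,-0.8],"hand":0.1},{"linear":[0,0,0],"rot":[0,0,0],"hand":0.1}]'; python3 st.py; python3 - <<'E'
from h import *
for n in('top','side'):
    s=snap(n)
    c=s['image'][100:220,180:340] if n=='top' else s['image'][120:280,140:340]
    c=cv2.resize(c,None,fx=4,fy=4,interpolation=cv2.INTER_CUBIC);cv2.imwrite(f'pics/{n}9.png',c[:,:,::-1])
E
```

```text
clock: 17.73
tool_pos: [0.6396, -0.137, 0.0715]
orientation: [136.5, 89.9, 135.1]
force: [0.8, -0.3, -0.9]
opening: 0.0161
t 17.73 tcp [ 0.6396 -0.137   0.0715] jaw 88.6 down [-0.002  0.002 -1.   ] F [ 0.8 -0.3 -0.9] op 0.0161 q [  5.  24. -11.  -0. -55. -96.]
```

View pics/side9.png

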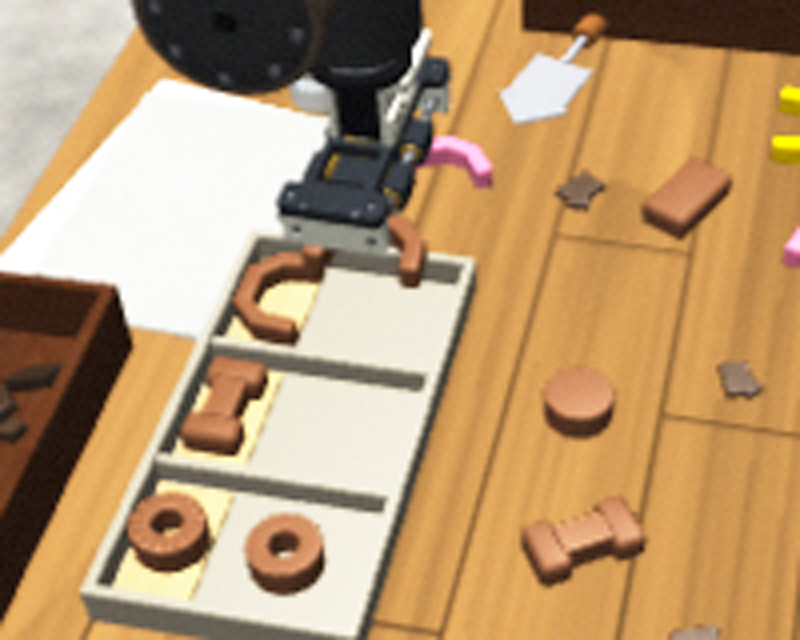

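```bash
python3 -m crank '[{"linear":[0.07,-0.04,-0.4],"rot":[0,0,0],"hand":0.1},{"linear":[0.02,0,-0.2],"rot":[0,0,0.2],"hand":0.1},{"linear":[0,0,0],"rot":[0,0,0],"hand":0.1},{"linear":[0,0,0],"rot":[0,0,0],"hand":0.1}]'; python3 st.py; python3 - <<'E'
from m import *
s=snap('side');P=pts(s);hsv=cv2.cvtColor(s['image'],cv2.COLOR_RGB2HSV)
m=(hsv[...,0]<14)&(hsv[...,1]>80)&(P[...,2]>.04)&(P[...,2]<.1)&(abs(P[...,0]-.65)<.1)&(abs(P[...,1]+.12)<.1)
print(m.sum(),P[m].min(0).round(4),P[m].max(0).round(4))
s=snap('top');P=pts(s);hsv=cv2.cvtColor(s['image'],cv2.COLOR_RGB2HSV)
m=(hsv[...,0]<14)&(hsv[...,1]>60)&(P[...,2]>.04)&(P[...,2]<.1)&(abs(P[...,0]-.65)<.1)&(abs(P[...,1]+.12)<.1)
print(m.sum(),(P[m].min(0).round(4),P[m].max(0).round(4)) if m.sum() else '')
E
```

```text
clock: 18.32
tool_pos: [0.6449, -0.1397, 0.0365]
orientation: [85.9, 89.9, 85.9]
force: [0.2, -0.3, 0.3]
opening: 0.016
t 18.32 tcp [ 0.6449 -0.1397  0.0365] jaw 90.0 down [ 0.     0.002 -1.   ] F [ 0.2 -0.3  0.3] op 0.016 q [  5.  27. -12.  -0. -51. -95.]
160 [ 0.6    -0.1526  0.04  ] [ 0.7482 -0.0206  0.0906]
82 (array([ 0.5988, -0.1444,  0.076 ]), array([ 0.6216, -0.0925,  0.0921]))
```

```bash
python3 -m crank '[{"linear":[0.02,0,-0.35],"rot":[0,0,0],"hand":0.1},{"linear":[0,0,-0.3],"rot":[0,0,0],"hand":0.1},{"linear":[0,0,0],"rot":[0,0,0],"hand":0.1}]'; python3 st.py; python3 -m crank '[{"linear":[0,0,-0.1],"rot":[0,0,0],"hand":0.1},{"linear":[0,0,0],"rot":[0,0,0],"hand":0.1}]'; python3 st.py
```

```text
clock: 18.8
tool_pos: [0.6474, -0.1396, -0.0014]
orientation: [23.7, 89.8, 23.7]
force: [1.2, 0.1, -0.4]
opening: 0.016
t 18.8 tcp [ 0.6474 -0.1396 -0.0014] jaw 90.0 down [ 0.004  0.002 -1.   ] F [ 1.2  0.1 -0.4] op 0.016 q [  5.  29. -14.  -0. -46. -95.]
clock: 19.05
tool_pos: [0.648, -0.1396, -0.0068]
orientation: [17.2, 89.7, 17.2]
force: [0.3, -0.7, -1.0]
opening: 0.0159
t 19.05 tcp [ 0.648  -0.1396 -0.0068] jaw 90.0 down [ 0.005  0.002 -1.   ] F [ 0.3 -0.7 -1. ] op 0.0159 q [  5.  30. -14.  -0. -46. -95.]
```

```bash
python3 -m crank '[{"linear":[-0.01,0,-0.1],"rot":[-0.02,0.06,0],"hand":0.1},{"linear":[0,0,0],"rot":[0,0,0],"hand":0.1}]'; python3 st.py; python3 -m crank '[{"linear":[0,0,-0.05],"rot":[0,0,0],"hand":0.1},{"linear":[0,0,0],"rot":[0,0,0],"hand":0.1}]'; python3 st.py;  python3 -m crank '[{"linear":[0,0,-0.025],"rot":[0,0,0],"hand":0.1},{"linear":[0,0,0],"rot":[0,0,0],"hand":0.1}]'; python3 st.py
```

```text
clock: 19.3
tool_pos: [0.6478, -0.1397, -0.0125]
orientation: [-53.6, 90.0, -53.6]
force: [-0.5, -0.5, -2.2]
opening: 0.0157
t 19.3 tcp [ 0.6478 -0.1397 -0.0125] jaw 90.0 down [ 0. -0. -1.] F [-0.5 -0.5 -2.2] op 0.0157 q [  5.  30. -14.   0. -45. -95.]
clock: 19.55
tool_pos: [0.648, -0.1396, -0.0155]
orientation: [-31.0, 90.0, -31.0]
force: [-0.2, 0.6, -1.2]
opening: 0.0154
t 19.55 tcp [ 0.648  -0.1396 -0.0155] jaw 90.0 down [ 0.001 -0.    -1.   ] F [-0.2  0.6 -1.2] op 0.0154 q [  5.  31. -14.   0. -45. -95.]
clock: 19.8
tool_pos: [0.6482, -0.1396, -0.0169]
orientation: [-21.9, 89.9, -21.8]
force: [0.5, 0.0, -1.4]
opening: 0.0157
t 19.8 tcp [ 0.6482 -0.1396 -0.0169] jaw 90.0 down [ 0.001 -0.    -1.   ] F [ 0.5  0.  -1.4] op 0.0157 q [  5.  31. -14.   0. -45. -95.]
```

```bash
python3 -m crank '[{"linear":[0,0,-0.012],"rot":[0,0,0],"hand":0.1},{"linear":[0,0,0],"rot":[0,0,0],"hand":0.25},{"linear":[0,0,0],"rot":[0,0,0],"hand":0.35},{"linear":[0,0,0],"rot":[0,0,0],"hand":0.35},{"linear":[0,0,0],"rot":[0,0,0],"hand":0.35}]'; python3 st.py; python3 -m crank '[{"linear":[0,0,0.3],"rot":[0,0,0],"hand":0.35},{"linear":[0,0,0.8],"rot":[0,0,0],"hand":0.35},{"linear":[-0.1,0.1,0.6],"rot":[0,0,0],"hand":0.5},{"linear":[-0.6,0.6,0],"rot":[0,0,1],"hand":0.6},{"linear":[-0.6,0.6,0],"rot":[0,0,1],"hand":0.6},{"linear":[-0.6,0.6,0],"rot":[0,0,1],"hand":0.6},{"linear":[-0.6,0.6,0],"rot":[0,0,1],"hand":0.6},{"linear":[-0.6,0.6,0],"rot":[0,0,1],"hand":0.6},{"linear":[-0.4,0.3,0],"rot":[0,0,1],"hand":0.6},{"linear":[0,0,0],"rot":[0,0,0.7],"hand":0.6},{"linear":[0,0,0],"rot":[0,0,0],"hand":0.6},{"linear":[0,0,0],"rot":[0,0,0],"hand":0.6}]'; python3 st.py; python3 - <<'E'
from m import *
for n in('top','side'):
    s=snap(n)
    c=s['image'][100:260,180:380] if n=='top' else s['image'][150:300,150:350]
    c=cv2.resize(c,None,fx=4,fy=4,interpolation=cv2.INTER_CUBIC);cv2.imwrite(f'pics/{n}10.png',c[:,:,::-1])
E
```

```text
clock: 20.42
tool_pos: [0.6486, -0.1397, -0.0169]
orientation: [-15.1, 89.9, -15.0]
force: [-0.0, 0.4, -0.5]
opening: 0.0303
t 20.43 tcp [ 0.6486 -0.1397 -0.0169] jaw 90.0 down [ 0.002 -0.001 -1.   ] F [-0.   0.4 -0.5] op 0.0303 q [  5.  31. -14.   0. -45. -95.]
clock: 21.92
tool_pos: [0.4366, 0.07, 0.1022]
orientation: [-7.0, 88.8, 27.6]
force: [0.9, 0.6, -0.4]
opening: 0.0524
t 21.93 tcp [0.4366 0.07   0.1022] jaw 124.6 down [ 0.018  0.01  -1.   ] F [ 0.9  0.6 -0.4] op 0.0524 q [ 35.   3. -36.   0. -50. -90.]
```

View pics/top10.png

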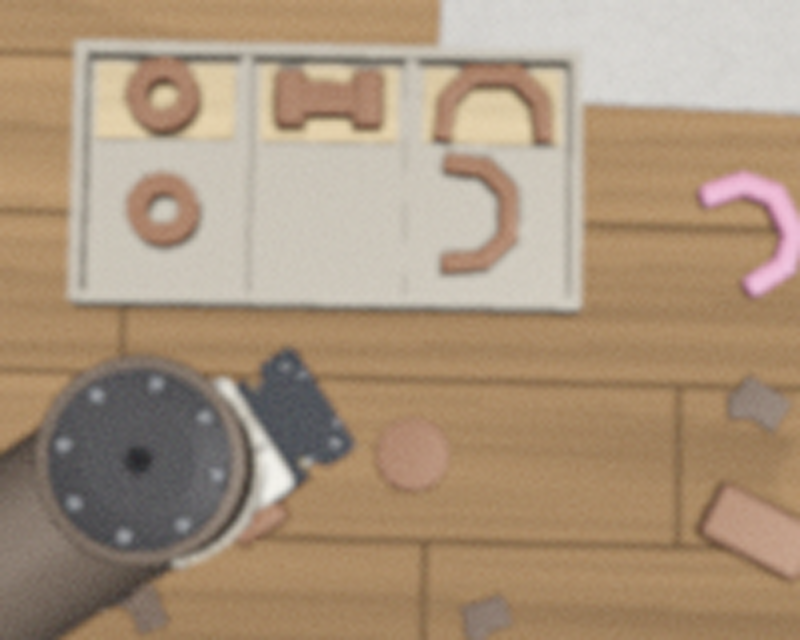

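View pics/side10.png

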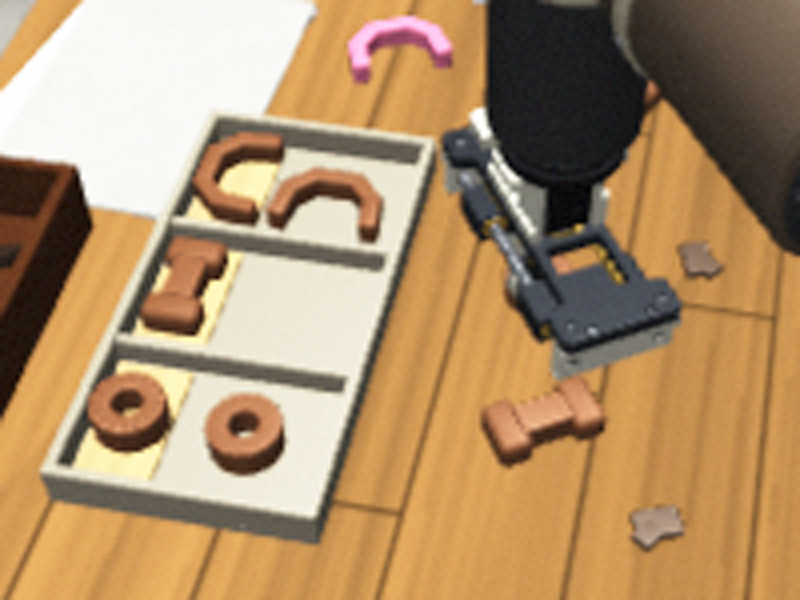

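The handle lies in its bay in front of the plaque, at about (485,212) in the top crop. Now the sinker.

```bash
python3 -m crank '[{"linear":[0,-0.18,-0.6],"rot":[-0.11,0.2,-0.1],"hand":0.6},{"linear":[0,0,-0.6],"rot":[0,0,0],"hand":0.6},{"linear":[0,0,-0.2],"rot":[0,0,0],"hand":0.6},{"linear":[0,0,0],"rot":[0,0,0],"hand":0.6},{"linear":[0,0,0],"rot":[0,0,0],"hand":0.6}]'; python3 st.py
```

```text
clock: 22.65
tool_pos: [0.4391, 0.0584, 0.0176]
orientation: [-35.0, 89.9, -1.2]
force: [0.1, 0.4, -1.0]
opening: 0.0528
t 22.65 tcp [0.4391 0.0584 0.0176] jaw 123.8 down [ 0.003 -0.    -1.   ] F [ 0.1  0.4 -1. ] op 0.0528 q [ 33.  11. -41.   0. -38. -90.]
```

```bash
python3 -m crank '[{"linear":[0,0,-0.2],"rot":[0,0.03,0],"hand":0.6},{"linear":[0,0,0],"rot":[0,0,0],"hand":0.6}]'; python3 st.py;python3 - <<'E'
from h import *
s=snap('side');c=s['image'][200:300,230:350]
c=cv2.resize(c,None,fx=6,fy=6,interpolation=cv2.INTER_CUBIC);cv2.imwrite(f'pics/side11.png',c[:,:,::-1])
E
```

```text
clock: 22.9
tool_pos: [0.4402, 0.0591, 0.0063]
orientation: [-1.2, 89.8, 32.7]
force: [0.0, -0.4, -0.2]
opening: 0.0523
t 22.9 tcp [0.4402 0.0591 0.0063] jaw 123.9 down [ 0.003  0.002 -1.   ] F [ 0.  -0.4 -0.2] op 0.0523 q [ 33.  12. -42.   0. -36. -89.]
```

View pics/side11.png

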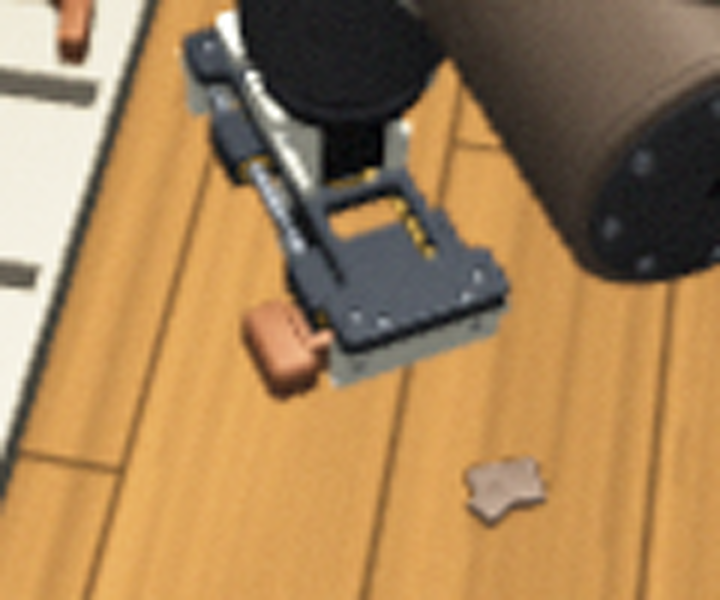

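The waist is under the gripper; one end of the sinker shows at (285,345). Descending.

```bash
python3 -m crank '[{"linear":[-0.02,0,-0.2],"rot":[-0.02,0.03,0],"hand":0.6},{"linear":[0,0,-0.1],"rot":[0,0,0],"hand":0.6},{"linear":[0,0,0],"rot":[0,0,0],"hand":0.6}]'; python3 st.py; python3 -m crank '[{"linear":[0,0,-0.12],"rot":[0,0,0],"hand":0.6},{"linear":[0,0,0],"rot":[0,0,0],"hand":0.6}]'; python3 st.py
```

```text
clock: 23.32
tool_pos: [0.4394, 0.0595, -0.0122]
orientation: [-16.8, 89.9, 17.0]
force: [0.4, -0.6, 0.4]
opening: 0.0528
t 23.32 tcp [ 0.4394  0.0595 -0.0122] jaw 123.9 down [ 0.001  0.    -1.   ] F [ 0.4 -0.6  0.4] op 0.0528 q [ 33.  14. -43.   0. -33. -89.]
clock: 23.58
tool_pos: [0.4393, 0.0594, -0.02]
orientation: [-25.2, 90.0, 8.7]
force: [-0.1, -0.1, 0.1]
opening: 0.0525
t 23.57 tcp [ 0.4393  0.0594 -0.02  ] jaw 123.9 down [ 0.001  0.    -1.   ] F [-0.1 -0.1  0.1] op 0.0525 q [ 33.  15. -43.   0. -32. -89.]
```

```bash
python3 -m crank '[{"linear":[0,0,-0.08],"rot":[0,0,0],"hand":0.6},{"linear":[0,0,0],"rot":[0,0,0],"hand":0.6},{"linear":[0,0,0],"rot":[0,0,0],"hand":0.4},{"linear":[0,0,0],"rot":[0,0,0],"hand":0.2},{"linear":[0,0,0],"rot":[0,0,0],"hand":0.2},{"linear":[0,0,0],"rot":[0,0,0],"hand":0.2},{"linear":[0,0,0],"rot":[0,0,0],"hand":0.2},{"linear":[0,0,0],"rot":[0,0,0],"hand":0.2}]'; python3 st.py
```

```text
clock: 24.58
tool_pos: [0.4396, 0.0596, -0.0248]
orientation: [-12.2, 89.9, 21.7]
force: [0.6, 0.8, -0.0]
opening: 0.0257
t 24.57 tcp [ 0.4396  0.0596 -0.0248] jaw 123.9 down [ 0.001  0.001 -1.   ] F [ 0.6  0.8 -0. ] op 0.0257 q [ 33.  16. -44.   0. -31. -89.]
```

Sinker gripped at the waist (25.7 mm). Carrying it to the middle bay with a -34° turn.

```bash
python3 -m crank '[{"linear":[0,0,0.4],"rot":[0,0,0],"hand":0.2},{"linear":[0,0,0.8],"rot":[0,0,0],"hand":0.2},{"linear":[0.3,-0.1,0.4],"rot":[0,0,-1],"hand":0.2},{"linear":[0.6,-0.2,0],"rot":[0,0,-1],"hand":0.2},{"linear":[0.6,-0.2,0],"rot":[0,0,-1],"hand":0.2},{"linear":[0.6,-0.2,0],"rot":[0,0,-1],"hand":0.2},{"linear":[0.6,-0.2,0],"rot":[0,0,-1],"hand":0.2},{"linear":[0.5,-0.15,0],"rot":[0,0,-1],"hand":0.2},{"linear":[0.15,0,0],"rot":[0,0,-0.8],"hand":0.2},{"linear":[0,0,0],"rot":[0,0,0],"hand":0.2},{"linear":[0,0,0],"rot":[0,0,0],"hand":0.2}]'; python3 st.py; python3 - <<'E'
from h import *
s=snap('side');c=s['image'][120:280,140:340]
c=cv2.resize(c,None,fx=4,fy=4,interpolation=cv2.INTER_CUBIC);cv2.imwrite(f'pics/side12.png',c[:,:,::-1])
E
```

```text
clock: 25.95
tool_pos: [0.6434, -0.0072, 0.072]
orientation: [171.1, 89.8, 170.1]
force: [0.2, -0.1, -0.6]
opening: 0.026
t 25.95 tcp [ 0.6434 -0.0072  0.072 ] jaw 88.9 down [-0.004  0.001 -1.   ] F [ 0.2 -0.1 -0.6] op 0.026 q [  17.   24.  -12.   -0.  -54. -108.]
```

View pics/side12.png

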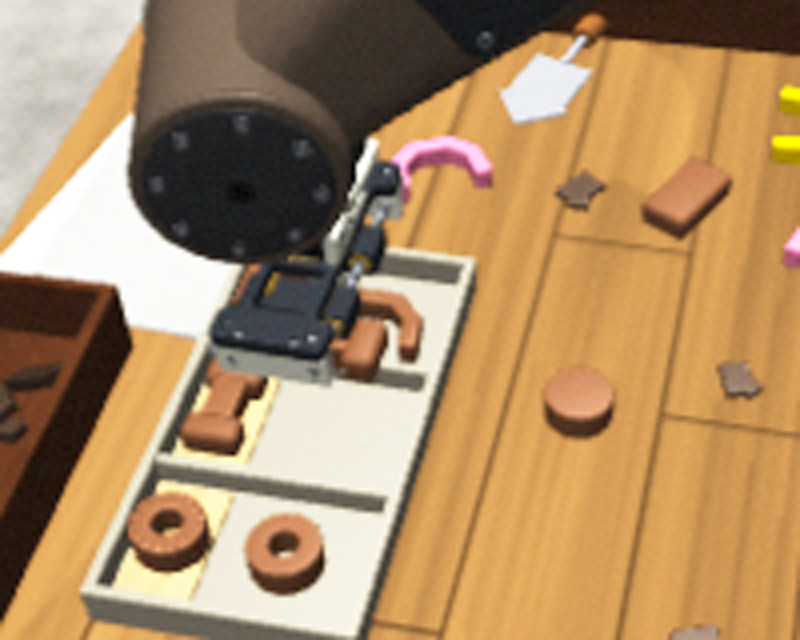

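```bash
python3 -m crank '[{"linear":[0,0.05,-0.6],"rot":[0,0,0.2],"hand":0.2},{"linear":[-0.03,0,-0.45],"rot":[0,0,0],"hand":0.2},{"linear":[0,0,-0.1],"rot":[0,0,0],"hand":0.2},{"linear":[0,0,0],"rot":[0,0,0],"hand":0.2},{"linear":[0,0,0],"rot":[0,0,0],"hand":0.2}]'; python3 st.py
```

```text
clock: 26.62
tool_pos: [0.6417, -0.0028, 0.0054]
orientation: [47.5, 89.9, 47.8]
force: [-0.6, 0.4, -0.5]
opening: 0.0262
t 26.62 tcp [ 0.6417 -0.0028  0.0054] jaw 90.3 down [ 0.001  0.001 -1.   ] F [-0.6  0.4 -0.5] op 0.0262 q [  17.   28.  -16.   -0.  -46. -107.]
```

```bash
python3 -m crank '[{"linear":[0.02,-0.03,-0.15],"rot":[0,0,0],"hand":0.2},{"linear":[0,0,-0.1],"rot":[0,0,0],"hand":0.2},{"linear":[0,0,0],"rot":[0,0,0],"hand":0.2}]'; python3 st.py; python3 -m crank '[{"linear":[0,0,-0.05],"rot":[0,0.03,0],"hand":0.2},{"linear":[0,0,0],"rot":[0,0,0],"hand":0.2}]'; python3 st.py;  python3 -m crank '[{"linear":[0,0,-0.04],"rot":[0,0,0],"hand":0.2},{"linear":[0,0,0],"rot":[0,0,0],"hand":0.2}]'; python3 st.py
```

```text
clock: 27.0
tool_pos: [0.644, -0.0045, -0.0088]
orientation: [28.4, 89.7, 28.7]
force: [-0.5, 0.5, -1.0]
opening: 0.0256
t 27.0 tcp [ 0.644  -0.0045 -0.0088] jaw 90.3 down [ 0.004  0.002 -1.   ] F [-0.5  0.5 -1. ] op 0.0256 q [  17.   29.  -17.   -0.  -44. -107.]
clock: 27.25
tool_pos: [0.6441, -0.0046, -0.012]
orientation: [59.4, 89.9, 59.7]
force: [0.3, 0.8, -0.9]
opening: 0.0259
t 27.25 tcp [ 0.6441 -0.0046 -0.012 ] jaw 90.3 down [ 0.001  0.002 -1.   ] F [ 0.3  0.8 -0.9] op 0.0259 q [  17.   29.  -17.   -0.  -44. -106.]
clock: 27.5
tool_pos: [0.6442, -0.0045, -0.0145]
orientation: [57.5, 89.9, 57.8]
force: [-0.5, 0.0, -2.0]
opening: 0.0257
t 27.5 tcp [ 0.6442 -0.0045 -0.0145] jaw 90.3 down [ 0.001  0.002 -1.   ] F [-0.5  0.  -2. ] op 0.0257 q [  17.   29.  -17.   -0.  -44. -106.]
```

Contact is expected at about -16.8 mm.

```bash
python3 -m crank '[{"linear":[0,0,-0.03],"rot":[0,0,0],"hand":0.2},{"linear":[0,0,0],"rot":[0,0,0],"hand":0.2}]'; python3 st.py;  python3 -m crank '[{"linear":[0,0,-0.015],"rot":[0,0,0],"hand":0.2},{"linear":[0,0,0],"rot":[0,0,0],"hand":0.2}]'; python3 st.py
```

```text
clock: 27.75
tool_pos: [0.6443, -0.0045, -0.0163]
orientation: [54.5, 89.8, 54.8]
force: [-0.3, 0.0, -1.1]
opening: 0.0254
t 27.75 tcp [ 0.6443 -0.0045 -0.0163] jaw 90.3 down [ 0.002  0.002 -1.   ] F [-0.3  0.  -1.1] op 0.0254 q [  17.   29.  -17.   -0.  -44. -106.]
clock: 28.0
tool_pos: [0.6445, -0.0045, -0.0166]
orientation: [45.0, 89.8, 45.3]
force: [0.1, -1.1, -0.5]
opening: 0.026
t 28.0 tcp [ 0.6445 -0.0045 -0.0166] jaw 90.3 down [ 0.002  0.002 -1.   ] F [ 0.1 -1.1 -0.5] op 0.026 q [  17.   29.  -17.   -0.  -44. -106.]
```

The sinker touches the floor (z stops at -16.6 mm). Release, lift straight up and back away for a check.

```bash
python3 -m crank '[{"linear":[0,0,0],"rot":[0,0,0],"hand":0.4},{"linear":[0,0,0],"rot":[0,0,0],"hand":0.5},{"linear":[0,0,0],"rot":[0,0,0],"hand":0.5},{"linear":[0,0,0],"rot":[0,0,0],"hand":0.5},{"linear":[0,0,0.3],"rot":[0,0,0],"hand":0.5},{"linear":[0,0,0.8],"rot":[0,0,0],"hand":0.5},{"linear":[0,0,0.9],"rot":[0,0,0],"hand":0.5},{"linear":[-0.5,-0.6,0.6],"rot":[0,0,0],"hand":0.5},{"linear":[-0.5,-0.9,0],"rot":[0,0,0],"hand":0.5},{"linear":[-0.5,-0.9,0],"rot":[0,0,0],"hand":0.5},{"linear":[-0.5,-0.9,0],"rot":[0,0,0],"hand":0.5},{"linear":[-0.3,-0.9,0],"rot":[0,0,0],"hand":0.5},{"linear":[0,-0.9,0],"rot":[0,0,0],"hand":0.5},{"linear":[0,-0.9,0],"rot":[0,0,0],"hand":0.5},{"linear":[0,-0.9,0],"rot":[0,0,0],"hand":0.5},{"linear":[0,0,0],"rot":[0,0,0],"hand":0.5},{"linear":[0,0,0],"rot":[0,0,0],"hand":0.5}]'; python3 - <<'E'
from m import *
for n in('top','side'):
    s=snap(n)
    P=pts(s);hsv=cv2.cvtColor(s['image'],cv2.COLOR_RGB2HSV)
    m=(hsv[...,0]<15)&(hsv[...,1]>70)&(P[...,0]>.58)&(P[...,0]<.705)&(abs(P[...,1])<.2)&(P[...,2]>.015)
    k,l,st,c=cv2.connectedComponentsWithStats(m.astype(np.uint8))
    for i in range(1,k):
        if st[i,4]>60:
            q=P[l==i];print(n,'min',q.min(0).round(3),'max',q.max(0).round(3),'z10/50/90',np.percentile(q[:,2],[10,50,90]).round(4))
    P,B=blobs(s)
    for b in B: print(n,'table',np.round(cv2.minAreaRect(P[b][:,:2].astype(np.float32))[0],4))
    c=s['image'][95:260,120:400] if n=='top' else s['image'][140:370,150:370]
    f=2.8 if n=='top' else 2.6
    c=cv2.resize(c,None,fx=f,fy=f,interpolation=cv2.INTER_CUBIC);cv2.imwrite(f'pics/{n}13.png',c[:,:,::-1])
E
```

```text
clock: 30.12
tool_pos: [0.5029, -0.4313, 0.1638]
orientation: [-11.8, 88.7, -11.2]
force: [1.6, 0.4, -0.3]
opening: 0.0439
top min [ 0.602 -0.145  0.022] max [ 0.688 -0.093  0.038] z10/50/90 [0.0254 0.0299 0.0335]
top min [ 0.602 -0.026  0.022] max [0.679 0.013 0.04 ] z10/50/90 [0.0275 0.0314 0.035 ]
top min [0.617 0.091 0.017] max [0.666 0.142 0.04 ] z10/50/90 [0.0301 0.0333 0.037 ]
top table [ 0.4644 -0.0742]
top table [0.3921 0.3471]
top table [ 0.3187 -0.4256]
side min [ 0.603 -0.145  0.015] max [ 0.692 -0.087  0.038] z10/50/90 [0.0197 0.0301 0.034 ]
side min [ 0.601 -0.025  0.015] max [0.683 0.021 0.038] z10/50/90 [0.0222 0.0327 0.0355]
side min [0.617 0.093 0.015] max [0.671 0.149 0.04 ] z10/50/90 [0.0214 0.0347 0.038 ]
side table [ 0.3184 -0.4206]
side table [ 0.415  -0.3298]
side table [ 0.4659 -0.0675]
side table [0.392  0.3509]
```

View pics/top13.png

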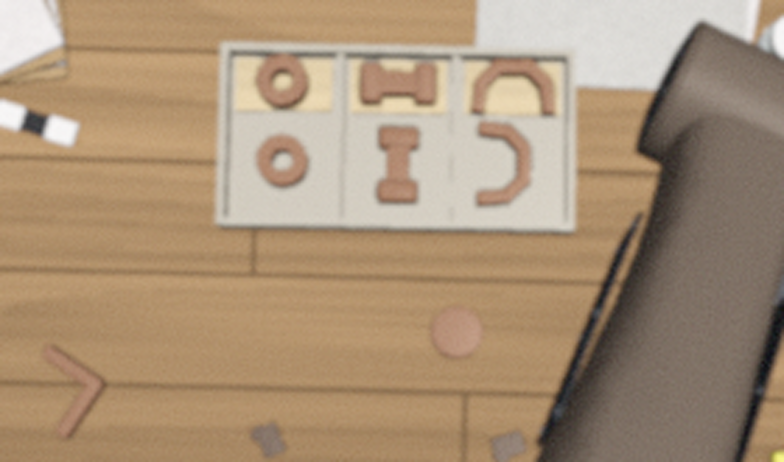

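View pics/side13.png

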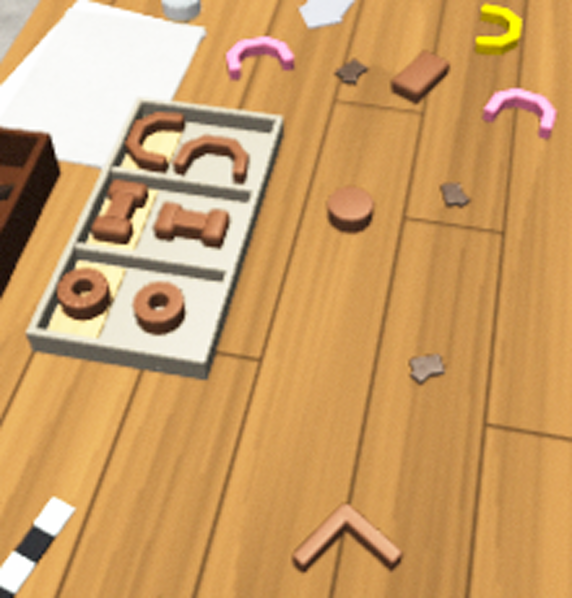

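Both views show all three finds flat in the right bays, in front of the plaques. The disc, L and oblong read the same as at the start, and the arm is clear. Handing in.

```bash
python3 -m crank '[{"linear":[0,0,0],"rot":[0,0,0],"hand":0.5},{"linear":[0,0,0],"rot":[0,0,0],"hand":0.5}]'; python3 -c "
from plant import ticket
print(ticket.close_job())"
```

```text
clock: 30.48
tool_pos: [0.5039, -0.4287, 0.1647]
orientation: [-12.2, 88.7, -11.4]
force: [-0.6, -0.6, 0.3]
opening: 0.0438
the job is handed in; nothing more can be done
None
```

I put the ring, then the handle, then the net sinker into the bays with their own reference pieces, and handed the job in at about 30.5 s. I lowered each piece until it reached the floor: the height reading stalled for the ring and sinker, and the handle was within about 0.3 mm of that height. Only then did I release it.

**Last checks:** Both cameras show all three finds flat and clear of the walls and plaques, with top heights of about 30–34 mm, as expected on the 8 mm floor. The disc, tile corner and oblong read within a few mm of their starting positions. The top view of the oblong was blocked by the arm at the end, so only the side view confirms that one. The arm was clear of everything, and the wrist forces I read between moves stayed around 2 N or less.

**What failed or disagreed:**
- **First ring grasp:** it closed on nothing, because the real fingertips sit about 30 mm above the reported TCP height. I found this from the depth image and a careful descent, and worked with negative reported heights after that. The ring was not disturbed.
- **Camera disagreement:** the two cameras differ by about 3–5 mm in y, so I used their average. The grips at 55.7, 15.8 and 25.7 mm match the pieces' stated widths.

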